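# Nest three handled pans in order of size with the handles fanned out

## Task

Nest the three empty steel pans for putting away: the middle one (blue handle) in the large one (black handle), and the small one (red handle), which someone has wrongly left in the large one, in the middle one, with the large pan left standing where it is. Every pan must sit flat on the floor of the one below, with the handles fanned out so that they clear each other and every two handle ends are at least 60 mm apart. Set the pans down rather than letting them fall, and leave the other things on the bench as they are.

Things in the scene. Friction and masses are not known exactly. Their poses are not given: they have to be found in the camera images.
- large_pan_mid (a point): Open round steel pan, black handle. Outer radius 46 mm at the rim, 43 mm at the foot; 46 mm high; wall 2.5 mm, floor 3 mm. Point on its axis, half-way up. z: up its axis out of the mouth; x: from the axis towards the handle. Loose, 0.38 kg; stands upright on the bench.
- large_pan_grip (a point): Middle of the black grip, a straight bar 16 mm wide, 18 mm deep and 60 mm long that rises outward from the rim at 15 degrees. In the pan's frame it is 93.3 mm from the axis along x and 33.7 mm above the pan's mid point (0.268 mm lower for each mm nearer the axis); axes as the pan's.
- large_pan_tip (a point): Middle of the outer end of the black handle.
- middle_pan_mid (a point): Open round steel pan, blue handle. Outer radius 38 mm at the rim, 35 mm at the foot; 52 mm high; wall 2.5 mm, floor 3 mm. Point on its axis, half-way up. z: up its axis out of the mouth; x: from the axis towards the handle. Loose, about 0.18 kg; starts on the sloping stand, its axis leaning 35 degrees, its handle roughly up the slope. Nested flat, this point is 6 mm above the large pan's.
- middle_pan_grip (a point): Middle of the blue grip, a straight bar 16 mm wide, 18 mm deep and 60 mm long that rises outward from the rim at 15 degrees. In the pan's frame it is 85.3 mm from the axis along x and 36.7 mm above the pan's mid point (0.268 mm lower for each mm nearer the axis); axes as the pan's.
- middle_pan_tip (a point): Middle of the outer end of the blue handle.
- small_pan_mid (a point): Open round steel pan, red handle. Outer radius 30 mm at the rim, 27 mm at the foot; 58 mm high; wall 2.5 mm, floor 3 mm. Point on its axis, half-way up. z: up its axis out of the mouth; x: from the axis towards the handle. Loose, about 0.12 kg; starts upright inside the large pan. Nested flat, this point is 6 mm above the middle pan's.
- small_pan_grip (a point): Middle of the red grip, a straight bar 16 mm wide, 18 mm deep and 60 mm long that rises outward from the rim at 15 degrees. In the pan's frame it is 77.3 mm from the axis along x and 39.7 mm above the pan's mid point (0.268 mm lower for each mm nearer the axis); axes as the pan's.
- small_pan_tip (a point): Middle of the outer end of the red handle.
- stand: Fixed plywood stand: a board sloping at 35 degrees, 130 mm up the slope, 104 mm wide, 93 mm high at the back; a ledge 15 mm high along its lower edge holds the middle pan. Origin at the middle of the board's top face, 55 mm above the bench; x up the slope, z square out of the board, y along the ledge. It lies within 85 mm of its origin.
- flux_bottle_mid (a point): Bystander: cream bottle with red cap, 48 mm across, 103 mm high, upright. Point half-way up.
- scrap_jar_mid (a point): Bystander: glass jar with red lid, 86 mm across, 119 mm high. Point half-way up.
- iron_stand_mid (a point): Bystander: soldering iron stand, black base 100 x 75 mm, wire coil 108 mm high. Point 50 mm above the middle of its underside; x is its long way.
- solder_spool_mid (a point): Bystander: spool of solder, 55 mm across, 40 mm high. Point half-way up.
- running_pliers_mid (a point): Bystander: pliers with red handles lying flat, 56 x 144 x 14 mm, long way y. Point at the middle.
- glass_cutter_mid (a point): Bystander: brass glass cutter lying flat, 13 x 136 x 13 mm, long way y. Point at the middle.
- marker_mid (a point): Bystander: cream and black felt marker lying flat, 14 x 124 x 14 mm, long way y. Point at the middle.
- blue_nugget_mid (a point): Bystander: blue glass nugget, 24 mm across, 10 mm high. Point at its middle.
- red_nugget_mid (a point): Bystander: red glass nugget, 22 mm across, 9 mm high. Point at its middle.
- parts_case_mid (a point): Fixed grey parts case with a clear lid, 117 (x) x 165 (y) x 39 mm high, lying at the right. Point at its middle.
- solder_station: Fixed grey soldering station at the front of the bench, always in the same place, a box 83 mm high; with its knob it fills x 0.32 to 0.44 m and y -0.05 to 0.11 m.

How it is judged:
By the outcome, as a careful person would: the job done as asked, in the order asked, and still so for the second after the job is handed in, with the robot touching nothing.
It also fails if it takes over 72 s, if anything falls off the work surface, if the arm or the gripper's body presses on something with over 40 N, if the wrist force passes 120 N, or if a joint passes its speed limit or range.

## Robot

A 6-joint arm with a two-finger parallel gripper is mounted at the origin on a cart in front of the work surface, level with it; the furniture and walls round the work are solid. World frame = base frame: x ahead of the robot, y to its left, z up, the work surface at z = 0. Lengths are in m, angles in rad, forces in N, time in s.
With the tool pointing down it reaches from about 0.25 to 0.725 m from the base axis. Payload 4 kg.
Tool frame: the origin (TCP) lies midway between the tips of the shut fingers; the grasp point (between the pads) lies 19 mm behind it; z points along the fingers, y is the direction in which the jaws open and shut (so a half turn about z gives the same grasp; the last joint's range is limited). The gripper opens to 85 mm and grips with 20 to 120 N. Pads are 22 mm wide; open, the fingers measure 114 mm over their backs; the gripper's body (76 mm by 85 mm) begins 54 mm behind the grasp point. The pads swing forward as they close: fully open they stand 13 mm farther back than shut.
Start: joints at [1.256, 0.241, 0.005, 1.335, 0, 1.571], TCP at [0.155, 0.475, 0.231] pointing down, gripper open.
Joint ranges: [-2.72, 2.72], [-1.05, 1.87], [-1.09, 1.28], [-1.99, 2.15], [-1.42, 1.44], [-3.14, 3.14]. Speed limits (rad/s): [2.79, 2.79, 3.14, 3.14, 3.14, 3.14].

## Interface

Orientations are given as a unit quaternion [x, y, z, w].
In Python, from workcell import get_obs, camera, camera_model, job_done, masks_of gives the robot as it stands.
- The arm moves only by the tool jog_arm, never from a script. Its argument "deltas" is a list that holds one entry, the list of rows, each a list of 7 numbers: the shift along the tool's x, y, z in mm, then the turn, a rotation vector about the tool's x, y, z in degrees, then the finger opening in mm, from 0 to 85.4. A call has 1 to 5 rows; each row shifts and turns the pose as measured when the row begins, along the tool's axes as they then stand; what a row does not reach is not made up. A row lasts 1/10 s, in which the tool goes at most 50 mm and 8.59 degrees, less where a joint would pass 70% of its speed; a pose out of reach is approached as far as the arm can. A call with a gripper value outside its range is refused whole. The fingers move at their own pace and stop on an object; the grip force is fixed at half the most. Time passes only in rows, so rows that do not move let the fingers close. It gives the time, the measured TCP pose, the force and the opening at its end, in the units of the state.
- get_obs(): the state, without advancing time (a new reading comes with each control period).
- camera(name): name is "scene" or "top" or "wrist"; returns the picture (480x640x3 uint8, red, green, blue); there is no depth.
- camera_model(name): a dict with "fovy" (degrees; the focal length in pixels is half the picture's height over the tangent of half this angle, whatever the lens; pixels are square), "cx", "cy" (the principal point, pixels), "pose" (4x4, takes a point from camera to world coordinates); the wrist camera has in their place "T_tool_cam" (4x4, takes a point from camera to tool coordinates, whose origin is the TCP and whose axes are the flange's). Camera axes: x right, y down, z forward; pixel columns grow to the right and rows downward; lengths in m; the calibration is good to about 2 mm. A picture is of the moment at which its call begins: read the wrist's pose just before it. camera_model takes no time and is no camera call.
- job_done(): hands the job in, once; it reports no verdict.
Trained networks look in the newest picture that a camera, given by its name, has taken for a name from the list of things; names that differ only in an ending like _2 or _b are one class to them, and where a whole thing is asked for, a point or a joint stands for the part that bears it (a point fixed in the world has none). Each returns a list of dicts, best first, with "conf" (0 to 1); they miss things now and then, are a little off and sometimes report something else, mostly with a low value. They report only what shows in the picture. A call takes as long as a camera call.
- masks_of(target, camera): "pixels" (480x640 bool, what is visible of it) and "at" ([column, row] in pixels, amid what is visible of it).
The state is a dict: "clock": time; "joint_pos": joint angles; "joint_vel": joint speeds; "tau": joint torques, N m; "eef_pos": TCP position; "tool_rot": TCP orientation; "ft_force": force on the tool from outside, world axes, zero at the start; "ft_torque": the same for the moment, N m; "grip_width": finger opening in m.
Only numpy, scipy, OpenCV 4.12 (cv2) and the standard library are available. Lean on these libraries where they do the work, as an engineer would, in place of code of your own. Each camera call takes 0.05 s, during which the arm holds its last target. There are 200 camera calls.

## Working session

There is one attempt and no reset: what is moved stays moved. The work goes in short steps, Python scripts to look and compute and a tool call to move; the robot and the scene stay as the last step left them, time stands still between calls to the robot, and variables do not carry over. Pictures are saved under pics/ and viewed, about 8 in all and at most 12, crops included, and the job is handed in when it is done.

Besides the shell and the picture viewer there is one more tool, called after "Emit:" as name([rows], argument=value, ...), one row to a line, values as JSON. jog_arm: Moves the arm, as the interface text tells. Its arguments: {"type":"object","properties":{"deltas":{"type":"array"}},"required":["deltas"]}

```bash
mkdir -p pics; ls
cat > h.py <<'E'
import numpy as np, cv2
from scipy.spatial.transform import Rotation as R
from workcell import get_obs, camera, camera_model, job_done, masks_of
def ray(name,uv,tool=None):
    m=camera_model(name); f=240/np.tan(np.radians(m['fovy'])/2)
    T=m['pose'] if 'pose' in m else tool@np.array(m['T_tool_cam'])
    T=np.array(T); d=T[:3,:3]@np.array([(uv[0]-m['cx'])/f,(uv[1]-m['cy'])/f,1.]); return T[:3,3],d/np.linalg.norm(d)
def proj(name,p,tool=None):
    m=camera_model(name); f=240/np.tan(np.radians(m['fovy'])/2)
    T=np.array(m['pose'] if 'pose' in m else tool@np.array(m['T_tool_cam']))
    p=np.atleast_2d(p); c=(p-T[:3,3])@T[:3,:3]; return c[:,:2]/c[:,2:]*f+[m['cx'],m['cy']]
def toolT():
    o=get_obs(); T=np.eye(4); T[:3,:3]=R.from_quat(o['tool_rot']).as_matrix(); T[:3,3]=o['eef_pos']; return T
def onz(name,uv,z,tool=None):
    o,d=ray(name,uv,tool); return o+d*(z-o[2])/d[2]
def tri(rs):
    A=sum(np.eye(3)-np.outer(d,d) for o,d in rs); b=sum((np.eye(3)-np.outer(d,d))@o for o,d in rs); return np.linalg.solve(A,b)
def save(name,n):
    im=camera(name); cv2.imwrite(f'pics/{n}.png',im[:,:,::-1]); return im
E
python3 - <<'E'
from h import *
np.set_printoptions(precision=4,suppress=True)
print(get_obs())
a=save('scene','scene1');b=save('top','top1')
cv2.imwrite('pics/both.png',cv2.resize(np.vstack([a,b]),(450,675))[:600,:,::-1])
for n in ['scene','top']:
    m=camera_model(n); print(n,m['fovy'],m['cx'],m['cy'],np.array(m['pose']))
    for t in ['large_pan_mid','large_pan_grip','large_pan_tip','middle_pan_mid','middle_pan_grip','middle_pan_tip','small_pan_mid','small_pan_grip','small_pan_tip','stand','iron_stand_mid','scrap_jar_mid','flux_bottle_mid','parts_case_mid']:
        r=masks_of(t,n); print(t,[(round(x['conf'],2),np.round(x['at']),int(x['pixels'].sum())) for x in r[:2]])
E
```

```text
pics
{'clock': 0.0, 'joint_pos': array([ 1.256 ,  0.2414,  0.0037,  1.3352, -0.    ,  1.5708]), 'joint_vel': array([ 0.0002,  0.0011, -0.0003, -0.0016, -0.0018,  0.0003]), 'tau': array([  0.0002, -37.232 ,  25.2407,   0.0171,   0.0001,   0.    ]), 'eef_pos': array([0.1546, 0.4748, 0.2304]), 'tool_rot': array([ 0.1568,  0.9876, -0.001 , -0.0002]), 'ft_force': array([-0.3543, -0.5851,  0.0847]), 'ft_torque': array([-0.0019, -0.0695, -0.0022]), 'grip_width': 0.08506732155118427}
scene 52.80926208520666 317.29375031932955 243.29419332466068 [[-0.8142 -0.4379  0.3811  0.1443]
 [-0.5802  0.5901 -0.5614  0.5177]
 [ 0.0209 -0.6782 -0.7345  0.857 ]
 [ 0.      0.      0.      1.    ]]
large_pan_mid [(0.75, array([348., 237.]), 867), (0.31, array([274., 325.]), 1844)]
large_pan_grip [(0.76, array([346., 239.]), 810), (0.27, array([415., 232.]), 337)]
large_pan_tip [(0.65, array([347., 238.]), 775), (0.52, array([347., 222.]), 883)]
middle_pan_mid [(0.88, array([274., 326.]), 1873)]
middle_pan_grip [(0.68, array([359., 257.]), 296), (0.56, array([275., 322.]), 1802)]
middle_pan_tip [(0.64, array
[... 848 characters left out ...]
0.87, array([228., 248.]), 1228)]
middle_pan_grip [(0.62, array([230., 246.]), 1266)]
middle_pan_tip [(0.77, array([228., 247.]), 1224), (0.53, array([380., 220.]), 768)]
small_pan_mid [(0.67, array([373., 231.]), 786), (0.61, array([229., 246.]), 1238)]
small_pan_grip [(0.93, array([375., 228.]), 832), (0.61, array([355., 260.]), 312)]
small_pan_tip [(0.82, array([373., 227.]), 812), (0.73, array([360., 228.]), 741)]
stand [(0.71, array([227., 226.]), 1397)]
iron_stand_mid [(0.88, array([214., 309.]), 1572)]
scrap_jar_mid [(0.96, array([164., 268.]), 1556)]
flux_bottle_mid [(0.67, array([279., 202.]), 381)]
parts_case_mid [(0.89, array([444., 212.]), 3153), (0.55, array([364., 230.]), 893)]
```

View pics/scene1.png

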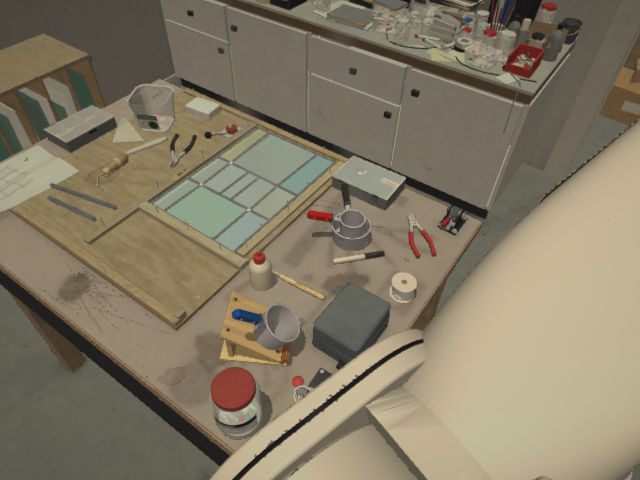

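View pics/top1.png

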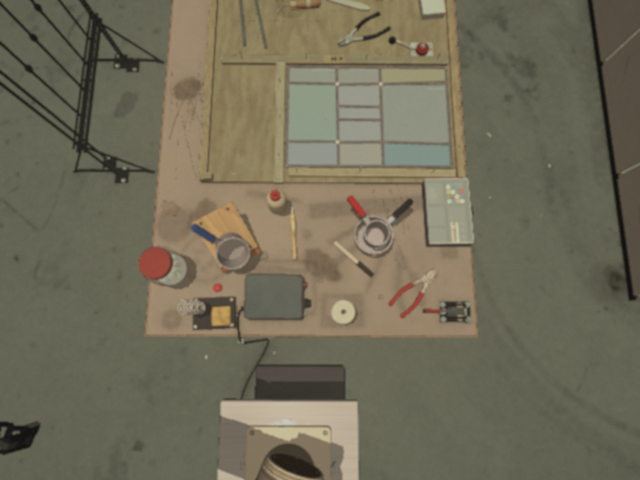

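The scene view shows the red and black handles at about (320,215) and (345,195), with the pans at (350,230). The blue pan is on the stand at (280,325). In the top view the large and small pans are near (374,235), with red at (356,206) and black at (401,210), and the middle pan is at (234,252) with its blue handle at (204,235). Next I'll get the wrist camera geometry and plan a look from above.

```bash
cat >> h.py <<'E'
np.set_printoptions(precision=4,suppress=True)
def down(az,tilt=None):
    "tool z down, tool x at azimuth az deg"
    a=np.radians(az); x=np.array([np.cos(a),np.sin(a),0]); z=np.array([0,0,-1.]); return np.stack([x,np.cross(z,x),z],1)
def plan(waypts,T=None,grip=85,vmax=45,wmax=8.0):
    "waypts: list of (pos,Rmat,vmax); prints rows mm/deg"
    T=toolT() if T is None else T; p=T[:3,3].copy(); r=T[:3,:3].copy(); k=0; out=[]
    for w in waypts:
        P,Q=np.array(w[0],float),w[1]; v=w[2] if len(w)>2 else vmax
        rv=R.from_matrix(r.T@Q).as_rotvec(degrees=True)
        n=max(1,int(np.ceil(max(np.linalg.norm(P-p)*1000/v,np.linalg.norm(rv)/wmax))))
        for i in range(n):
            d=r.T@(P-p)/(n-i)*1000
            row=[round(x,1) for x in list(d)+list(rv/n)]+[grip]; out.append(row)
            p=p+r@np.array(row[:3])/1000; r=r@R.from_rotvec(np.array(row[3:6]),degrees=True).as_matrix()
        out.append(None)
    s=[]
    for o in out:
        if o is None: print('--',s) if s else print('--'); s=[]; continue
        s.append(o)
        if len(s)==5: print(s); s=[]
E
python3 - <<'E'
from h import *
m=camera_model('wrist'); print(m['fovy'],np.array(m['T_tool_cam']))
print('pan',onz('top',(374,236),.05),'mid',onz('top',(234,250),.08))
T=toolT(); print(T)
plan([((.46,-.17,.27),down(125))])
E
ls pics; python3 -c "
import cv2
a=cv2.imread('pics/top1.png')[170:300,150:480]
cv2.imwrite('pics/c1.png',cv2.resize(a,None,fx=2.4,fy=2.4,interpolation=2))"
```

```text
64.7676632410018 [[-0.0001 -0.9452 -0.3266  0.0841]
 [ 1.      0.0001 -0.0005  0.0007]
 [ 0.0005 -0.3266  0.9452 -0.1435]
 [ 0.      0.      0.      1.    ]]
pan [ 0.5309 -0.2001  0.05  ] mid [0.4897 0.1264 0.08  ]
[[-0.9509  0.3096 -0.      0.1548]
 [ 0.3096  0.9509 -0.      0.4754]
 [-0.     -0.     -1.      0.2313]
 [ 0.      0.      0.      1.    ]]
[[np.float64(-30.6), np.float64(-32.5), np.float64(-2.4), np.float64(-0.0), np.float64(0.0), np.float64(2.3), 85], [np.float64(-31.9), np.float64(-31.2), np.float64(-2.4), np.float64(-0.0), np.float64(0.0), np.float64(2.3), 85], [np.float64(-33.1), np.float64(-29.9), np.float64(-2.4), np.float64(-0.0), np.float64(0.0), np.float64(2.3), 85], [np.float64(-34.3), np.float64(-28.5), np.float64(-2.4), np.float64(-0.0), np.float64(0.0), np.float64(2.3), 85], [np.float64(-35.4), np.float64(-27.1), np.float64(-2.4), np.float64(-0.0), np.float64(0.0), np.float64(2.3), 85]]
[[np.float64(-36.5), np.float64(-25.7), np.float64(-2.4), np.float64(-0.0), np.float64(0.0), np.float64(2.3), 85], [np.float64(-37.5), np.float64(-24.2), np.float64(-2.4), n
[... 414 characters left out ...]
.9), np.float64(-17.9), np.float64(-2.4), np.float64(-0.0), np.float64(0.0), np.float64(2.3), 85], [np.float64(-41.6), np.float64(-16.3), np.float64(-2.5), np.float64(-0.0), np.float64(0.0), np.float64(2.3), 85], [np.float64(-42.2), np.float64(-14.6), np.float64(-2.4), np.float64(-0.0), np.float64(0.0), np.float64(2.3), 85], [np.float64(-42.7), np.float64(-12.8), np.float64(-2.5), np.float64(-0.0), np.float64(0.0), np.float64(2.3), 85], [np.float64(-43.2), np.float64(-11.1), np.float64(-2.4), np.float64(-0.0), np.float64(0.0), np.float64(2.3), 85]]
-- [[np.float64(-43.7), np.float64(-9.5), np.float64(-2.5), np.float64(-0.0), np.float64(0.0), np.float64(2.3), 85]]
both.png
scene1.png
top1.png
```

View pics/c1.png

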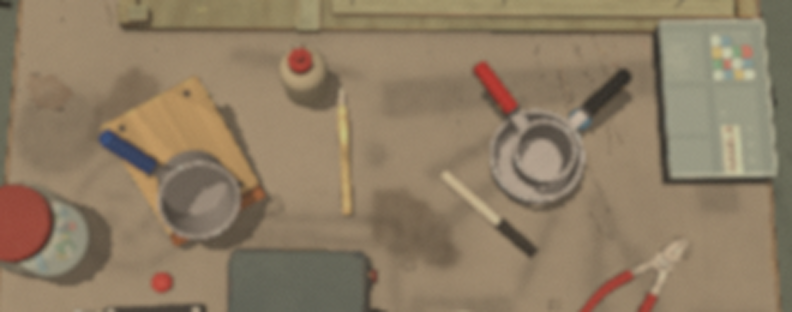

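The zoomed crop shows red rising at azimuth ~41° and black at ~-45°. There is free bench at crop (410,95) for setting the small pan aside.

```bash
sed -i 's/\[round(x,1) for x/[round(float(x),1)+0. for x/' h.py
python3 - <<'E'
from h import *
print(onz('top',(321,209.6),.03))
plan([((.565,-.17,.26),down(40))])
E
```

```text
[ 0.6008 -0.0738  0.03  ]
[[-32.8, -27.0, -1.6, 0.0, 0.0, 6.8, 85], [-35.7, -23.0, -1.6, 0.0, 0.0, 6.8, 85], [-38.2, -18.6, -1.6, 0.0, 0.0, 6.8, 85], [-40.1, -13.9, -1.6, 0.0, 0.0, 6.8, 85], [-41.5, -9.1, -1.6, 0.0, 0.0, 6.8, 85]]
[[-42.3, -4.1, -1.6, 0.0, 0.0, 6.8, 85], [-42.5, 0.9, -1.6, 0.0, 0.0, 6.8, 85], [-42.1, 6.0, -1.6, 0.0, 0.0, 6.8, 85], [-41.1, 10.9, -1.6, 0.0, 0.0, 6.8, 85], [-39.5, 15.7, -1.6, 0.0, 0.0, 6.8, 85]]
[[-37.3, 20.3, -1.6, 0.0, 0.0, 6.8, 85], [-34.7, 24.5, -1.6, 0.0, 0.0, 6.8, 85], [-31.5, 28.5, -1.6, 0.0, 0.0, 6.8, 85], [-27.9, 32.0, -1.6, 0.0, 0.0, 6.8, 85], [-24.0, 35.1, -1.6, 0.0, 0.0, 6.8, 85]]
-- [[-19.6, 37.7, -1.6, 0.0, 0.0, 6.8, 85], [-15.0, 39.7, -1.5, 0.0, 0.0, 6.8, 85], [-10.3, 41.2, -1.6, 0.0, 0.0, 6.8, 85]]
```

Emit:
jog_arm([
  [[-33,-27,-4,0,0,6.8,60],[-36,-23,-4,0,0,6.8,60],[-38,-19,-4,0,0,6.8,60],[-40,-14,-2,0,0,6.8,60],[-41,-9,-2,0,0,6.8,60]],
])

```text
clock: 2.0
eef_pos: [0.2685, 0.2945, 0.2465]
tool_rot: [0.444, 0.896, 0.001, 0.0]
ft_force: [0.2, 0.7, 0.3]
grip_width: 0.0598
```

Emit:
jog_arm([
  [[-42,-4,-2,0,0,6.8,60],[-42,1,-2,0,0,6.8,60],[-42,6,-2,0,0,6.8,60],[-41,11,-2,0,0,6.8,60],[-39,16,-2,0,0,6.8,60]],
])

```text
clock: 2.5
eef_pos: [0.382, 0.1067, 0.2582]
tool_rot: [0.695, 0.719, 0.003, 0.001]
ft_force: [0.9, 1.7, -0.5]
grip_width: 0.0596
```

Emit:
jog_arm([
  [[-37,20,-2,0,0,6.8,60],[-35,25,-2,0,0,6.8,60],[-32,29,-2,0,0,6.8,60],[-28,32,-2,0,0,6.8,60],[-24,35,-2,0,0,6.8,60]],
])

```text
clock: 3.0
eef_pos: [0.4915, -0.0873, 0.2699]
tool_rot: [0.881, 0.473, 0.005, 0.0]
ft_force: [0.1, 0.6, -0.4]
grip_width: 0.06
```

Emit:
jog_arm([
  [[-20,38,-2,0,0,6.8,60],[-15,40,-2,0,0,6.8,60],[-10,41,-2,0,0,6.8,60],[0,0,0,0,0,0,60]],
])

```text
clock: 3.4
eef_pos: [0.5561, -0.2097, 0.2744]
tool_rot: [0.955, 0.298, 0.006, -0.0]
ft_force: [0.5, 0.9, -1.0]
grip_width: 0.06
```

Run:
```python
from h import *
T=toolT(); print(T)
im=save('wrist','w1')
for t in ['large_pan_mid','small_pan_mid','small_pan_grip','large_pan_grip','small_pan_tip','large_pan_tip']:
    for x in masks_of(t,'wrist')[:2]: print(t,x['conf'],x['at'],x['pixels'].sum())
h=cv2.cvtColor(im,cv2.COLOR_RGB2HSV)
def blob(m):
    n,l,s,c=cv2.connectedComponentsWithStats(m.astype(np.uint8)); k=1+np.argmax(s[1:,4]); return s[k],c[k],cv2.minAreaRect(np.argwhere(l==k)[:,::-1].astype(np.float32))
print('red',blob(((h[...,0]<8)|(h[...,0]>172))&(h[...,1]>150)&(h[...,2]>70)))
```

```text
[[ 0.8222  0.5691  0.0104  0.5561]
 [ 0.5691 -0.8223  0.004  -0.2097]
 [ 0.0109  0.0027 -0.9999  0.2744]
 [ 0.      0.      0.      1.    ]]
large_pan_mid 0.69 [330.2, 191.4] 4536
small_pan_mid 0.8 [300.0, 194.1] 4799
small_pan_grip 0.61 [295.7, 200.0] 4642
small_pan_grip 0.17 [144.3, 6.6] 787
large_pan_grip 0.8 [328.4, 191.1] 4495
small_pan_tip 0.6 [302.6, 201.8] 4858
large_pan_tip 0.63 [328.0, 192.0] 4261
large_pan_tip 0.21 [363.1, 186.8] 237
red (array([ 283,   97,   25,   68, 1206], dtype=int32), array([294.8599, 130.4121]), ((294.6768493652344, 130.59146118164062), (68.02582550048828, 18.66292953491211), 83.6598129272461))
```

View pics/w1.png

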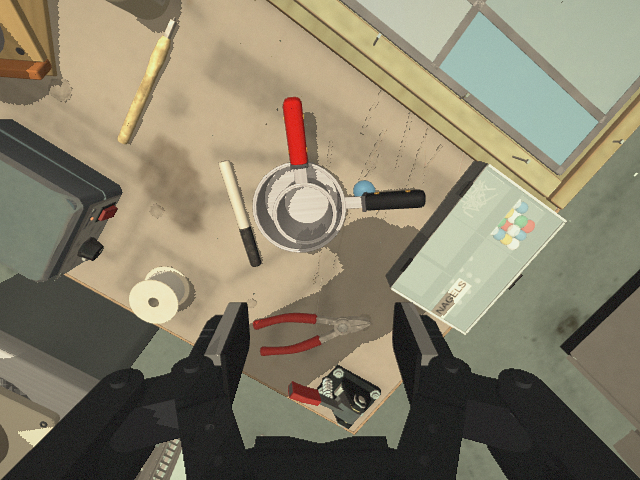

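The wrist view shows the large rim centred at about (299,206), the small pan inside it to the right at about (307,205), red grip (292,98)–(298,164), and black grip (365,203)–(425,198) with the blue nugget under it.

Run:
```python
from h import *
T=np.array([[0.8222,0.5691,0.0104,0.5561],[0.5691,-0.8223,0.004,-0.2097],[0.0109,0.0027,-0.9999,0.2744],[0,0,0,1]])
o=lambda uv,z:onz('wrist',uv,z,T)
L=o((299.5,206.5),.046); print('large',L, 'small rim',o((307,205),.061))
a=o((291.5,98),.085);b=o((298,164),.068);c=o((294.8,130.5),.077)
print('red',a,b,c,np.degrees(np.arctan2(*(a-b)[1::-1])),np.linalg.norm((a-b)[:2]))
az=np.arctan2(*(c-L)[1::-1])
azr=np.arctan2(*(a-b)[1::-1]); print('small ctr from grip',c-.0773*np.array([np.cos(azr),np.sin(azr),0]))
k=o((425,198.5),.075);l=o((364,203.5),.06);print('black',k,l,np.degrees(np.arctan2(*(k-L)[1::-1])),np.degrees(np.arctan2(*(k-l)[1::-1])),np.linalg.norm((k-L)[:2]))
# consistency with top view
print('top: large',onz('top',(374,236.5),.046),'redgrip',onz('top',(150+497/2.4,170+86/2.4),.077),'blacktip',onz('top',(150+630/2.4,170+73/2.4),.075))
```

```text
large [ 0.5377 -0.197   0.046 ] small rim [ 0.5466 -0.2008  0.061 ]
red [ 0.6197 -0.1368  0.085 ] [ 0.5753 -0.1716  0.068 ] [ 0.599  -0.1531  0.077 ] 38.14490818482221 0.056409600306710925
small ctr from grip [ 0.5383 -0.2009  0.077 ]
black [ 0.6169 -0.2857  0.075 ] [ 0.579  -0.2455  0.06  ] -48.265583906710965 -46.732410929942056 0.1188849083794261
top: large [ 0.5305 -0.2006  0.046 ] redgrip [ 0.5975 -0.1581  0.077 ] blacktip [ 0.6122 -0.2897  0.075 ]
```

Run:
```python
from h import *
plan([((.599,-.154,.20),down(38)),((.599,-.154,.053),down(38),30)])
```

```text
-- [[21.4, -5.0, 25.9, 0.1, -0.2, -0.9, 85], [21.6, -4.7, 25.9, 0.1, -0.2, -0.9, 85], [21.8, -4.3, 25.7, 0.1, -0.2, -0.9, 85]]
[[-0.1, 0.1, 29.4, 0.0, 0.0, 0.0, 85], [0.0, 0.1, 29.4, 0.0, 0.0, 0.0, 85], [-0.1, 0.1, 29.4, 0.0, 0.0, 0.0, 85], [0.0, 0.0, 29.4, 0.0, 0.0, 0.0, 85], [-0.1, 0.1, 29.4, 0.0, 0.0, 0.0, 85]]
--
```

Emit:
jog_arm([
  [[22,-5,26,0.1,-0.2,-1,45],[22,-5,26,0.1,-0.2,-1,45],[22,-4,26,0.1,-0.2,-1,45],[0,0,15,0,0,0,45],[0,0,0,0,0,0,45]],
])

```text
clock: 4.25
eef_pos: [0.6014, -0.1467, 0.1872]
tool_rot: [0.943, 0.332, 0.004, 0.001]
ft_force: [0.0, -1.3, 0.0]
grip_width: 0.0452
```

Run:
```python
from h import *
T=toolT();print(T)
plan([((.599,-.154,.053),down(38),30)])
im=save('wrist','w2')
h=cv2.cvtColor(im,cv2.COLOR_RGB2HSV); m=((h[...,0]<8)|(h[...,0]>172))&(h[...,1]>150)&(h[...,2]>70); m[:, :150]=0
n,l,s,c=cv2.connectedComponentsWithStats(m.astype(np.uint8))
for k in np.argsort(-s[1:,4])[:3]+1: print(s[k],c[k],onz('wrist',c[k],.077,T), cv2.minAreaRect(np.argwhere(l==k)[:,::-1].astype(np.float32)))
```

```text
[[ 0.78    0.6258  0.0081  0.6014]
 [ 0.6258 -0.78    0.     -0.1467]
 [ 0.0063  0.005  -1.      0.1872]
 [ 0.      0.      0.      1.    ]]
[[-1.5, 0.7, 26.8, 0.1, -0.1, 0.1, 85], [-1.4, 0.8, 26.8, 0.1, -0.1, 0.1, 85], [-1.4, 0.8, 26.9, 0.1, -0.1, 0.1, 85], [-1.3, 0.8, 26.9, 0.1, -0.1, 0.1, 85], [-1.2, 0.9, 26.8, 0.1, -0.1, 0.1, 85]]
--
[ 314  204   23   75 1585] [324.7502 240.7804] [ 0.6    -0.1521  0.077 ] ((324.9999694824219, 241.0), (21.999996185302734, 73.99998474121094), 0.0)
[253 412  72  16 757] [290.0132 418.5363] [ 0.4578 -0.2292  0.077 ] ((288.519287109375, 419.2341003417969), (14.545098304748535, 71.05382537841797), 89.10482788085938)
[310 436  16   7  65] [319.5538 439.5692] [ 0.4554 -0.2631  0.077 ] ((317.5, 439.0), (6.0, 15.0), 90.0)
```

Emit:
jog_arm([
  [[-1,0.8,28,0.1,-0.1,0,45],[-1,0.8,28,0.1,-0.1,0,45],[-1,0.8,28,0.1,-0.1,0,45],[-1,0.8,28,0.1,-0.1,0,45],[-1,0.8,22,0.1,-0.1,0,45]],
])

```text
clock: 4.8
eef_pos: [0.6096, -0.1542, 0.0659]
tool_rot: [0.943, 0.333, 0.01, 0.006]
ft_force: [1.0, -0.5, 0.3]
grip_width: 0.0452
```

Emit:
jog_arm([
  [[0,0,0,0,0,0,10],[0,0,0,0,0,0,5],[0,0,0,0,0,0,2],[0,0,0,0,0,0,2],[0,0,0,0,0,0,2]],
])

```text
clock: 5.3
eef_pos: [0.6104, -0.1543, 0.0708]
tool_rot: [0.943, 0.332, 0.011, 0.006]
ft_force: [-0.3, 0.7, -1.3]
grip_width: 0.0146
```

Emit:
jog_arm([
  [[0,0,0,0,0,0,40],[0,0,0,0,0,0,40],[0,0,0,0,0,0,40]],
])

```text
clock: 5.6
eef_pos: [0.6121, -0.1549, 0.0733]
tool_rot: [0.943, 0.333, 0.013, 0.008]
ft_force: [0.1, -0.1, 0.1]
grip_width: 0.0401
```

Run:
```python
from h import *
T=toolT();print(T, get_obs()['joint_pos'])
plan([((.600,-.153,.053),down(38),8)])
im=save('wrist','w3')
h=cv2.cvtColor(im,cv2.COLOR_RGB2HSV); m=((h[...,0]<8)|(h[...,0]>172))&(h[...,1]>150)&(h[...,2]>70); m[:, :150]=0
n,l,s,c=cv2.connectedComponentsWithStats(m.astype(np.uint8))
for k in np.argsort(-s[1:,4])[:2]+1: print(s[k],c[k],onz('wrist',c[k],.077,T), cv2.minAreaRect(np.argwhere(l==k)[:,::-1].astype(np.float32)))
```

```text
[[ 0.7785  0.6269  0.0305  0.6121]
 [ 0.6273 -0.7787 -0.0066 -0.1549]
 [ 0.0196  0.0243 -0.9995  0.0733]
 [ 0.      0.      0.      1.    ]] [-0.2484  0.577   0.0899  1.0525  0.0011  2.2152]
-- [[-2.9, -3.2, 6.6, 0.5, -0.4, 0.3, 85], [-2.8, -3.1, 6.7, 0.5, -0.4, 0.3, 85], [-2.8, -3.0, 6.8, 0.5, -0.4, 0.3, 85]]
[ 300  272   40  116 4117] [318.8569 328.2747] [ 0.608  -0.1568  0.077 ] ((319.5, 329.5), (115.0, 39.0), 90.0)
```

View pics/w3.png

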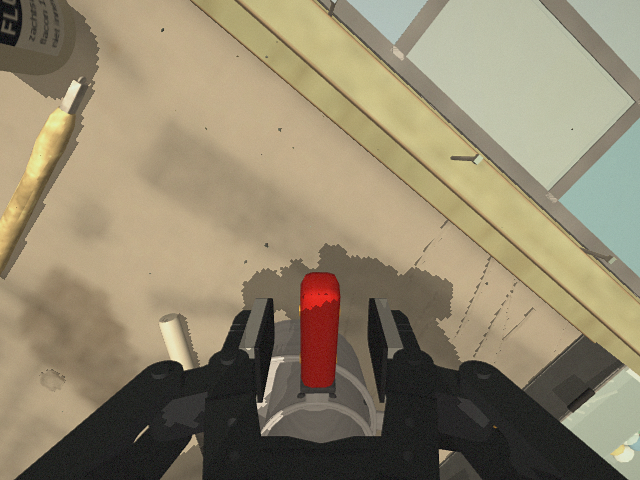

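The wrist view shows the red bar between the open pads, centred at col 320, rows 272–388. The tool drifts up ~1 mm per idle row, so I'll compensate for that.

Emit:
jog_arm([
  [[-3,-3,9,0.6,-0.5,0,40],[-3,-3,9,0.6,-0.5,0,40],[-2,-2,7,0.6,-0.5,0,40]],
])

```text
clock: 5.95
eef_pos: [0.6014, -0.154, 0.0477]
tool_rot: [0.943, 0.333, -0.004, -0.002]
ft_force: [0.1, -1.2, 0.0]
grip_width: 0.0398
```

Emit:
jog_arm([
  [[0,0,1,0,0,0,10],[0,0,1,0,0,0,5],[0,0,1,0,0,0,2],[0,0,1,0,0,0,2]],
])

```text
clock: 6.35
eef_pos: [0.6012, -0.1539, 0.043]
tool_rot: [0.943, 0.333, -0.005, -0.003]
ft_force: [-2.6, 0.9, 5.6]
grip_width: 0.0155
```

Run:
```python
from h import *
plan([((.6012,-.154,.135),down(38),20),((.642,-.024,.135),down(38),40),((.642,-.024,.05),down(38),20)],grip=2)
```

```text
[[-0.2, -0.1, -18.4, -0.1, 0.1, 0.2, 2], [-0.1, -0.1, -18.4, -0.1, 0.1, 0.2, 2], [-0.1, -0.1, -18.4, -0.1, 0.1, 0.2, 2], [-0.1, 0.0, -18.4, -0.1, 0.1, 0.2, 2], [0.0, 0.0, -18.4, -0.1, 0.1, 0.2, 2]]
--
-- [[28.0, -19.4, 0.0, 0.0, 0.0, 0.0, 2], [28.0, -19.4, 0.0, 0.0, 0.0, 0.0, 2], [28.0, -19.4, 0.0, 0.0, 0.0, 0.0, 2], [28.0, -19.4, 0.0, 0.0, 0.0, 0.0, 2]]
[[0.0, 0.0, 17.0, 0.0, 0.0, 0.0, 2], [0.0, 0.0, 17.0, 0.0, 0.0, 0.0, 2], [0.0, 0.0, 17.0, 0.0, 0.0, 0.0, 2], [0.0, 0.0, 17.0, 0.0, 0.0, 0.0, 2], [0.0, -0.1, 17.0, 0.0, 0.0, 0.0, 2]]
--
```

Emit:
jog_arm([
  [[0,0,-12,-0.1,0.1,0,2],[0,0,-20,-0.1,0.1,0,2],[0,0,-22,-0.1,0.1,0,2],[0,0,-22,-0.1,0.1,0,2],[0,0,-20,0,0,0,2]],
])

```text
clock: 6.85
eef_pos: [0.5987, -0.1527, 0.1397]
tool_rot: [0.943, 0.333, -0.004, -0.003]
ft_force: [0.0, -0.5, -0.7]
grip_width: 0.0153
```

Run:
```python
from h import *
T=toolT();print(T,get_obs()['ft_force'])
plan([((.642,-.024,.135),down(38),40),((.642,-.024,.05),down(38),20)],grip=2)
a=save('scene','s4');b=save('wrist','w4')
cv2.imwrite('pics/m4.png',np.hstack([cv2.resize(a[150:390,200:440],(400,400)),cv2.resize(b[140:460,160:480],(400,400))])[:,:,::-1])
```

```text
[[ 0.7787  0.6273 -0.01    0.5987]
 [ 0.6273 -0.7787  0.0039 -0.1527]
 [-0.0054 -0.0093 -0.9999  0.1397]
 [ 0.      0.      0.      1.    ]] [ 0.0263 -0.4547 -0.7255]
-- [[28.6, -18.3, 1.2, -0.1, 0.1, 0.2, 2], [28.6, -18.3, 1.2, -0.1, 0.1, 0.2, 2], [28.5, -18.5, 1.2, -0.1, 0.1, 0.2, 2], [28.4, -18.5, 1.2, -0.1, 0.1, 0.2, 2]]
[[0.0, 0.0, 17.0, 0.0, 0.0, 0.0, 2], [0.0, 0.0, 17.0, 0.0, 0.0, 0.0, 2], [0.0, 0.1, 17.0, 0.0, 0.0, 0.0, 2], [-0.1, 0.0, 17.0, 0.0, 0.0, 0.0, 2], [0.0, 0.1, 17.0, 0.0, 0.0, 0.0, 2]]
--
```

View pics/m4.png

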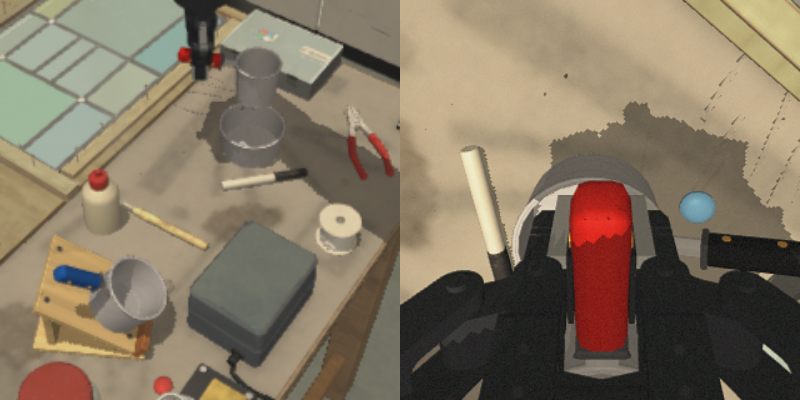

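The small pan is lifted out and hangs upright, and the large pan has not moved. I'll set the small pan aside.

Emit:
jog_arm([
  [[28,-18,1,-0.1,0.1,0,2],[28,-18,1,-0.1,0.1,0,2],[29,-19,1,-0.1,0.1,0,2],[29,-19,1,-0.1,0.1,0,2],[0,0,0,0,0,0,2]],
])

```text
clock: 7.45
eef_pos: [0.6436, -0.0218, 0.1347]
tool_rot: [0.944, 0.33, 0.002, -0.0]
ft_force: [-0.5, -0.5, -1.9]
grip_width: 0.0154
```

Emit:
jog_arm([
  [[0,0,14,0,0,0,2],[0,0,18,0,0,0,2],[0,0,18,0,0,0,2],[0,0,15,0,0,0,2],[0,0,6,0,0,0,2]],
])

```text
clock: 7.95
eef_pos: [0.6418, -0.0212, 0.0574]
tool_rot: [0.943, 0.331, 0.0, -0.0]
ft_force: [-0.2, 0.3, -1.9]
grip_width: 0.0153
```

Run:
```python
from h import *
T=toolT();print(T,get_obs()['ft_force'],get_obs()['joint_vel'])
```

```text
[[ 0.7802  0.6255  0.0003  0.6418]
 [ 0.6255 -0.7802  0.0011 -0.0212]
 [ 0.0009 -0.0007 -1.      0.0574]
 [ 0.      0.      0.      1.    ]] [-0.1787  0.3044 -1.9311] [-0.0048  0.0534 -0.0755 -0.1269 -0.0018 -0.0019]
```

Emit:
jog_arm([
  [[0,0,5,0,0,0,2],[0,0,4,0,0,0,2],[0,0,3,0,0,0,2]],
])

```text
clock: 8.25
eef_pos: [0.6408, -0.0221, 0.0435]
tool_rot: [0.944, 0.331, -0.001, -0.001]
ft_force: [0.6, -0.1, -1.5]
grip_width: 0.0157
```

Emit:
jog_arm([
  [[0,0,2,0,0,0,2],[0,0,2,0,0,0,2],[0,0,1,0,0,0,2]],
])

```text
clock: 8.55
eef_pos: [0.6417, -0.0221, 0.0406]
tool_rot: [0.944, 0.331, 0.001, -0.0]
ft_force: [-2.0, 0.6, 3.5]
grip_width: 0.0152
```

Emit:
jog_arm([
  [[0,0,0,0,0,0,36],[0,0,0,0,0,0,36],[0,0,0,0,0,0,36],[0,0,-15,0,0,0,36],[0,0,-30,0,0,0,36]],
])

```text
clock: 9.05
eef_pos: [0.6393, -0.0223, 0.0825]
tool_rot: [0.944, 0.331, -0.003, -0.001]
ft_force: [0.5, 0.4, 0.5]
grip_width: 0.0359
```

Run:
```python
from h import *
T=toolT();print(T)
# blue pan: rough: center (.49,.127), view from wrist with tool x az 65
plan([((.642,-.022,.24),down(40)),((.53,.10,.27),down(65))],grip=45)
```

```text
[[ 0.7809  0.6246 -0.0059  0.6393]
 [ 0.6246 -0.7809  0.0007 -0.0223]
 [-0.0041 -0.0042 -1.      0.0825]
 [ 0.      0.      0.      1.    ]]
-- [[0.4, 0.2, -39.4, -0.1, 0.1, -0.3, 45], [0.5, 0.3, -39.4, -0.1, 0.1, -0.3, 45], [0.5, 0.3, -39.3, -0.1, 0.1, -0.3, 45], [0.6, 0.4, -39.4, -0.1, 0.1, -0.3, 45]]
-- [[-1.9, -41.3, -7.6, 0.0, 0.0, -6.3, 45], [2.6, -41.3, -7.6, 0.0, 0.0, -6.3, 45], [7.2, -40.8, -7.6, 0.0, 0.0, -6.3, 45], [11.5, -39.7, -7.7, 0.0, 0.0, -6.3, 45]]
```

Emit:
jog_arm([
  [[0,0,-40,0,0,0,45],[0,0,-40,0,0,0,45],[0,0,-40,0,0,0,45],[-2,-42,-12,0,0,-4,45],[0,-44,-10,0,0,-4,45]],
])

```text
clock: 9.55
eef_pos: [0.5861, 0.039, 0.2314]
tool_rot: [0.919, 0.395, 0.001, 0.0]
ft_force: [-0.0, 0.3, 0.0]
grip_width: 0.0451
```

Emit:
jog_arm([
  [[3,-44,-8,0,0,-4,45],[6,-44,-6,0,0,-4,45],[9,-43,-4,0,0,-4,45],[12,-30,-2,0,0,-4,45],[0,0,0,0,0,0,45]],
])

```text
clock: 10.05
eef_pos: [0.4716, 0.1686, 0.2561]
tool_rot: [0.851, 0.525, 0.005, 0.001]
ft_force: [0.4, -0.1, 0.4]
grip_width: 0.0447
```

Run:
```python
from h import *
T=toolT();print(repr(T))
im=save('wrist','w5')
h=cv2.cvtColor(im,cv2.COLOR_RGB2HSV)
m=(abs(h[...,0].astype(int)-112)<12)&(h[...,1]>150)&(h[...,2]>50)
n,l,s,c=cv2.connectedComponentsWithStats(m.astype(np.uint8))
for k in np.argsort(-s[1:,4])[:2]+1: print(s[k],c[k],cv2.minAreaRect(np.argwhere(l==k)[:,::-1].astype(np.float32)))
for t in ['middle_pan_mid','stand']:
    for x in masks_of(t,'wrist')[:2]: print(t,x['conf'],x['at'],x['pixels'].sum())
```

```text
array([[ 0.4477,  0.8941,  0.0105,  0.4716],
       [ 0.8941, -0.4478,  0.0038,  0.1686],
       [ 0.0081,  0.0077, -0.9999,  0.2561],
       [ 0.    ,  0.    ,  0.    ,  1.    ]])
[ 350  148   35   63 1352] [366.6775 177.8513] ((365.8173828125, 178.49496459960938), (23.538434982299805, 62.98664093017578), 17.52556800842285)
middle_pan_mid 0.67 [359.6, 219.4] 7337
stand 0.85 [403.9, 170.8] 10248
stand 0.17 [469.6, 460.8] 94
```

View pics/w5.png

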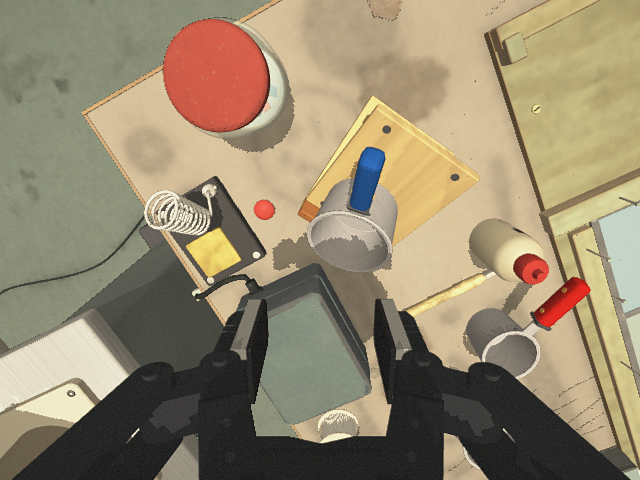

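The wrist view shows the middle pan on the stand: rim spans cols 306–392 with its bottom at row 272, and the blue grip runs (373,148)–(358,210). The board's top corners are at (375,97) and (480,178). The small pan stands upright at (505,345).

```bash
cat > fit.py <<'E'
from h import *
from scipy.optimize import least_squares
T=np.array([[ 0.4477,0.8941,0.0105,0.4716],[0.8941,-0.4478,0.0038,0.1686],[0.0081,0.0077,-0.9999,0.2561],[0,0,0,1]])
def frames(q):
    x,y,psi,u,v,tw=q
    X=np.array([np.cos(psi)*np.cos(.6109),np.sin(psi)*np.cos(.6109),np.sin(.6109)]); Y=np.array([-np.sin(psi),np.cos(psi),0]); Z=np.cross(X,Y)
    B=np.stack([X,Y,Z],1); O=np.array([x,y,.055])
    P=B@R.from_euler('z',tw).as_matrix(); mid=O+B@[u,v,.026]
    return O,B,mid,P
th=np.linspace(0,2*np.pi,120)
def pts(q):
    O,B,mid,P=frames(q)
    cor=[O+B@[.065,.052,0],O+B@[.065,-.052,0]]
    rim=mid+np.stack([.038*np.cos(th),.038*np.sin(th),0*th+.026],1)@P.T
    ax=P@[np.cos(.2618),0,np.sin(.2618)]; g=mid+P@[.0853,0,.0367]; up=P@[-np.sin(.2618),0,np.cos(.2618)]
    box=np.array([g+a*.03*ax+b*.008*P[:,1]+c*.009*up for a in(-1,1) for b in (-1,1) for c in (-1,1)])
    return np.array(cor),rim,box,g,ax
def cen(box,n):
    h=cv2.convexHull(proj(n,box,T).astype(np.float32)); m=cv2.moments(h); return np.array([m['m10'],m['m01']])/m['m00']
def res(q):
    cor,rim,box,g,ax=pts(q); r=[]
    r+=list((proj('wrist',cor,T)-[[375,98],[480,178]]).ravel()*.7)
    p=proj('wrist',rim,T); r+=[p[:,0].min()-306,p[:,0].max()-392,p[:,1].max()-272]
    r+=list(cen(box,'wrist')-[366.2,178.2])
    a=proj('wrist',[g+ax*.03,g-ax*.03],T); d=a[0]-a[1]; r+=[(np.degrees(np.arctan2(d[0],-d[1]))-16)*.7]
    return r
s=least_squares(res,[.52,.17,np.radians(50),-.02,0,.2],x_scale=[.01,.01,.1,.01,.01,.1],diff_step=1e-3)
q=s.x; O,B,mid,P=frames(q); cor,rim,box,g,ax=pts(q)
if __name__=='__main__':
    print(q[:2],np.degrees(q[2]),q[3:5],np.degrees(q[5]),np.array(s.fun)); print('mid',mid,'grip',g,'\n',P)
    v=cv2.imread('pics/w5.png')
    for b,n,f in((v,'wrist','w'),(cv2.imread('pics/s4.png'),'scene','s'),(cv2.imread('pics/top1.png'),'top','t')):
        for w in (rim,box[cv2.convexHull(proj(n,box,T).astype(np.float32),returnPoints=False).ravel()],np.array([O+B@[i*.065,j*.052,0] for i,j in((1,1),(1,-1),(-1,-1),(-1,1))])):
            cv2.polylines(b,[np.round(proj(n,w,T)*8).astype(int)],True,(0,255,0),1,cv2.LINE_AA,3)
        cv2.imwrite(f'pics/o_{f}.png',b)
    a=cv2.resize(cv2.imread('pics/o_w.png')[90:290,280:480],(400,400)); b=cv2.resize(cv2.imread('pics/o_t.png')[190:290,180:280],(400,400),interpolation=2)
    cv2.imwrite('pics/o.png',np.hstack([a,b]))
E
python3 fit.py
```

```text
[0.5305 0.1591] 28.986599090724283 [-0.0345 -0.0024] 21.72472513334307 [ 1.0278  1.2963 -1.4263 -1.1384  2.3306 -2.3238 -0.4579  0.3632 -0.072
 -0.4914]
mid [0.494  0.1361 0.0565] grip [0.517 0.185 0.132] 
 [[ 0.4863 -0.7154 -0.5018]
 [ 0.6925  0.6657 -0.278 ]
 [ 0.5329 -0.2123  0.8191]]
```

View pics/o.png

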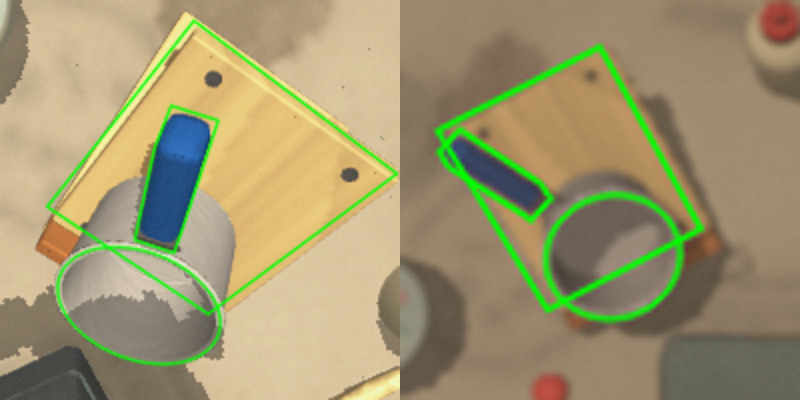

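The overlay matches the pan rim, blue grip and board in both the wrist and top views. I'll tilt the tool to the pan's axis and approach the blue grip.

```bash
cat > g.py <<'E'
from fit import *
G=np.stack([P[:,0],-P[:,1],-P[:,2]],1); g=g+B[:,0]*.0025; z=G[:,2]
E
python3 - <<'E'
from g import *
print(toolT()[:3,3])
plan([(g-.071*z,G)],grip=45)
E
```

```text
[0.474  0.1659 0.2554]
[[0.8, 1.5, 12.8, -3.2, 6.1, 2.4, 45], [-0.5, 0.8, 12.8, -3.2, 6.1, 2.4, 45], [-1.9, 0.1, 12.7, -3.2, 6.1, 2.4, 45], [-3.2, -0.5, 12.5, -3.2, 6.1, 2.4, 45], [-4.5, -1.0, 12.0, -3.2, 6.1, 2.4, 45]]
--
```

Emit:
jog_arm([
  [[1,1.5,13,-3.2,6.1,2.4,45],[0,1,13,-3.2,6.1,2.4,45],[-2,0,13,-3.2,6.1,2.4,45],[-3,0,12,-3.2,6.1,2.4,45],[-4,-1,10,-3.2,6.1,2.4,45]],
])

```text
clock: 10.7
eef_pos: [0.4948, 0.1625, 0.1942]
tool_rot: [0.863, 0.4, 0.309, -0.016]
ft_force: [1.0, -0.2, 0.0]
grip_width: 0.0453
```

Run:
```python
from g import *
T=toolT(); print(T[:3,3],get_obs()['joint_pos'])
plan([(g-.055*z,G,20)],grip=45)
```

```text
[0.4948 0.1625 0.1942] [ 0.231  -0.0875 -0.6733  0.3709  0.1486  2.5523]
-- [[-4.3, -11.7, 13.2, 1.1, -0.7, -0.8, 45]]
```

Emit:
jog_arm([
  [[-4,-12,8,1,-0.7,-0.8,45],[0,0,0,0,0,0,45]],
])

```text
clock: 10.9
eef_pos: [0.4812, 0.1652, 0.1742]
tool_rot: [0.865, 0.407, 0.292, -0.019]
ft_force: [-0.3, 0.3, -0.1]
grip_width: 0.0449
```

Run:
```python
from g import *
import fit
Tn=toolT(); print(Tn[:3,3])
im=save('wrist','w6')
h=cv2.cvtColor(im,cv2.COLOR_RGB2HSV)
m=(abs(h[...,0].astype(int)-112)<12)&(h[...,1]>150)&(h[...,2]>50)
n,l,s,c=cv2.connectedComponentsWithStats(m.astype(np.uint8)); k=1+np.argmax(s[1:,4])
print(s[k],c[k],cv2.minAreaRect(np.argwhere(l==k)[:,::-1].astype(np.float32)))
fit.T=Tn; b=box+B[:,0]*.0025
print('pred',cen(b,'wrist'),proj('wrist',b,Tn).min(0),proj('wrist',b,Tn).max(0), 'grasp axis px',proj('wrist',Tn[:3,3]+Tn[:3,2]*.055,Tn))
plan([(g+.018*z,G,20)],grip=45)
```

```text
[0.4812 0.1652 0.1742]
[ 313  193   30   97 2643] [327.3545 239.9939] ((327.5, 241.0), (96.0, 29.0), 90.0)
pred [328.7293 239.5814] [313.0198 188.334 ] [345.0153 293.4267] grasp axis px [[320.4655 265.5309]]
-- [[3.1, 1.1, 19.0, -0.1, 0.2, -0.1, 45], [3.0, 1.0, 19.0, -0.1, 0.2, -0.1, 45], [2.9, 1.0, 19.1, -0.1, 0.2, -0.1, 45], [2.9, 1.0, 19.0, -0.1, 0.2, -0.1, 45]]
```

Emit:
jog_arm([
  [[3,1,19,-0.1,0.2,0,45],[3,1,19,-0.1,0.2,0,45],[3,1,19,-0.1,0.2,0,45],[2,1,14,0,0,0,45],[0,0,1,0,0,0,45]],
])

```text
clock: 11.45
eef_pos: [0.5474, 0.1956, 0.1349]
tool_rot: [0.861, 0.407, 0.306, -0.016]
ft_force: [0.3, 0.5, -0.3]
grip_width: 0.0448
```

Run:
```python
from g import *
print(toolT()[:3,3],get_obs()['joint_vel'])
plan([(g+.018*z,G,20)],grip=45)
```

```text
[0.5474 0.1956 0.1349] [ 0.0042  0.0355  0.0779  0.0283 -0.0022 -0.0014]
-- [[-10.4, -7.2, 1.0, 0.3, -0.2, 0.0, 45], [-10.4, -7.2, 1.1, 0.3, -0.2, 0.0, 45]]
```

Emit:
jog_arm([
  [[-10,-7,1,0.3,-0.2,0,45],[-9,-6,1,0.3,-0.2,0,45],[0,0,0,0,0,0,45]],
])

```text
clock: 11.75
eef_pos: [0.5333, 0.1928, 0.1225]
tool_rot: [0.861, 0.409, 0.302, -0.019]
ft_force: [0.2, -0.1, 0.6]
grip_width: 0.0448
```

Run:
```python
from g import *
print(toolT()[:3,3],get_obs()['joint_vel'])
plan([(g+.018*z,G,20)],grip=45)
```

```text
[0.5333 0.1928 0.1225] [-0.0005 -0.0072  0.0307  0.0115  0.0017 -0.0021]
-- [[-5.4, -3.6, 0.0, 0.1, -0.2, 0.1, 45]]
```

Emit:
jog_arm([
  [[-5,-3.5,0,0.1,-0.2,0,35],[0,0,0,0,0,0,20],[0,0,0,0,0,0,5],[0,0,0,0,0,0,2],[0,0,0,0,0,0,2]],
])

```text
clock: 12.25
eef_pos: [0.5272, 0.1911, 0.1203]
tool_rot: [0.862, 0.409, 0.3, -0.019]
ft_force: [0.2, 0.7, -0.7]
grip_width: 0.0151
```

Run:
```python
from g import *
T=toolT();print(T,get_obs()['ft_force'],get_obs()['joint_vel'],(g+.018*z))
d=G[:,:3].T@(T[:3,3]-g-.018*z); print('offset tool',d)
plan([(T[:3,3]-.015*z+[0,0,.10],T[:3,:3],20)],grip=2)
```

```text
[[ 0.4854  0.7155  0.5024  0.5272]
 [ 0.6933 -0.6651  0.2775  0.1911]
 [ 0.5327  0.2136 -0.8189  0.1203]
 [ 0.      0.      0.      1.    ]] [ 0.2202  0.6996 -0.7449] [-0.0017 -0.0024 -0.001   0.0012  0.0005 -0.0012] [0.5281 0.1914 0.1188]
offset tool [ 0.0001 -0.0001 -0.0017]
[[8.9, 3.6, -16.1, 0.0, 0.0, 0.0, 2], [8.9, 3.6, -16.2, 0.0, 0.0, 0.0, 2], [8.9, 3.5, -16.1, 0.0, 0.0, 0.0, 2], [8.9, 3.6, -16.2, 0.0, 0.0, 0.0, 2], [8.8, 3.5, -16.1, 0.0, 0.0, 0.0, 2]]
-- [[8.9, 3.6, -16.2, 0.0, 0.0, 0.0, 2]]
```

Emit:
jog_arm([
  [[6,2.5,-10,0,0,0,2],[10,4,-15,0,0,0,2],[11,4,-16,0,0,0,2],[11,4,-16,0,0,0,2],[11,4,-16,0,0,0,2]],
])

```text
clock: 12.75
eef_pos: [0.5227, 0.1909, 0.2054]
tool_rot: [0.864, 0.409, 0.293, -0.019]
ft_force: [0.2, -0.2, -1.5]
grip_width: 0.0151
```

Run:
```python
from g import *
T=toolT();o=get_obs();print(T,o['ft_force'],o['grip_width'],o['joint_pos'])
plan([((.49,.14,.225),down(58),30),((.508,-.117,.205),down(110),45)],grip=2,wmax=7)
```

```text
[[ 0.4938  0.7183  0.49    0.5227]
 [ 0.6955 -0.6645  0.2732  0.1909]
 [ 0.5219  0.2059 -0.8278  0.2054]
 [ 0.      0.      0.      1.    ]] [ 0.2324 -0.1629 -1.5298] 0.015094579416703578 [ 0.281  -0.0151 -0.5503  0.452   0.127   2.5764]
[[-8.3, 2.9, -9.2, 2.9, -6.2, -1.4, 2], [-9.3, 2.2, -8.4, 2.9, -6.2, -1.4, 2], [-10.2, 1.6, -7.5, 2.9, -6.2, -1.4, 2], [-10.9, 0.9, -6.4, 2.9, -6.2, -1.4, 2], [-11.6, 0.4, -5.2, 2.9, -6.2, -1.4, 2]]
--
[[-26.0, 19.0, 2.5, 0.0, 0.0, -6.5, 2], [-28.0, 15.9, 2.5, 0.0, 0.0, -6.5, 2], [-29.6, 12.7, 2.6, 0.0, 0.0, -6.5, 2], [-30.8, 9.2, 2.5, 0.0, 0.0, -6.5, 2], [-31.7, 5.7, 2.6, 0.0, 0.0, -6.5, 2]]
-- [[-32.1, 2.0, 2.5, 0.0, 0.0, -6.5, 2], [-32.2, -1.6, 2.6, 0.0, 0.0, -6.5, 2], [-31.8, -5.3, 2.5, 0.0, 0.0, -6.5, 2]]
```

Emit:
jog_arm([
  [[-8,3,-12,2.9,-6.2,-1.4,2],[-9,2,-10,2.9,-6.2,-1.4,2],[-10,1.5,-8,2.9,-6.2,-1.4,2],[-11,1,-6,2.9,-6.2,-1.4,2],[-11,0,-5,2.9,-6.2,-1.4,2]],
])

```text
clock: 13.25
eef_pos: [0.4834, 0.1371, 0.233]
tool_rot: [0.874, 0.486, -0.01, 0.001]
ft_force: [1.3, 0.2, -2.4]
grip_width: 0.015
```

Run:
```python
from h import *
T=toolT();o=get_obs();print(T,o['ft_force'],o['grip_width'])
plan([((.508,-.117,.205),down(110),40)],grip=2,wmax=7)
```

```text
[[ 0.5272  0.8496 -0.0157  0.4834]
 [ 0.8496 -0.5273 -0.0115  0.1371]
 [-0.018  -0.0072 -0.9998  0.233 ]
 [ 0.      0.      0.      1.    ]] [ 1.2638  0.2092 -2.4202] 0.015046574638952395
[[-25.3, 19.4, 3.8, -0.1, 0.1, -6.5, 2], [-27.3, 16.4, 3.8, -0.1, 0.1, -6.5, 2], [-29.0, 13.2, 3.8, -0.1, 0.1, -6.5, 2], [-30.3, 9.8, 3.7, -0.1, 0.1, -6.5, 2], [-31.3, 6.3, 3.7, -0.1, 0.1, -6.5, 2]]
-- [[-31.8, 2.7, 3.7, -0.1, 0.1, -6.5, 2], [-31.9, -0.9, 3.6, -0.1, 0.1, -6.5, 2], [-31.6, -4.5, 3.5, -0.1, 0.1, -6.5, 2]]
```

Emit:
jog_arm([
  [[-25,19,4,-0.1,0.1,-6.5,2],[-27,16,4,-0.1,0.1,-6.5,2],[-29,13,4,-0.1,0.1,-6.5,2],[-30,10,4,-0.1,0.1,-6.5,2],[-31,6,4,-0.1,0.1,-6.5,2]],
])

```text
clock: 13.75
eef_pos: [0.5048, -0.0195, 0.2109]
tool_rot: [0.691, 0.723, -0.005, -0.002]
ft_force: [-0.1, 0.6, -1.4]
grip_width: 0.0153
```

Emit:
jog_arm([
  [[-32,3,4,-0.1,0.1,-6.5,2],[-32,-1,4,-0.1,0.1,-6.5,2],[-30,-4,4,-0.1,0.1,-6.5,2],[0,0,0,0,0,0,2]],
])

```text
clock: 14.15
eef_pos: [0.5179, -0.1202, 0.1961]
tool_rot: [0.554, 0.833, -0.001, -0.004]
ft_force: [0.8, -0.5, -1.7]
grip_width: 0.0147
```

Run:
```python
from h import *
T=toolT();o=get_obs();print(T,o['ft_force'],o['grip_width'])
plan([((.508,-.117,.125),down(110),20)],grip=2,wmax=7)
```

```text
[[-0.3865  0.9223 -0.007   0.5179]
 [ 0.9223  0.3865  0.0024 -0.1202]
 [ 0.0049 -0.0055 -1.      0.1961]
 [ 0.      0.      0.      1.    ]] [ 0.7663 -0.454  -1.6712] 0.014650311301176971
-- [[1.6, -1.9, 17.8, -0.1, -0.1, 0.7, 2], [1.6, -1.9, 17.8, -0.1, -0.1, 0.7, 2], [1.6, -2.0, 17.7, -0.1, -0.1, 0.7, 2], [1.7, -2.0, 17.8, -0.1, -0.1, 0.7, 2]]
```

Emit:
jog_arm([
  [[2,-2,18,-0.1,-0.1,0.7,2],[2,-2,18,-0.1,-0.1,0.7,2],[2,-2,18,-0.1,-0.1,0.7,2],[1,-2,15,0,0,0.5,2],[0,0,0,0,0,0,2]],
])

```text
clock: 14.65
eef_pos: [0.5073, -0.1157, 0.1238]
tool_rot: [0.576, 0.817, 0.001, -0.001]
ft_force: [-0.0, -0.8, -1.4]
grip_width: 0.0151
```

```bash
cat > ov.py <<'E'
from h import *
t=np.linspace(0,2*np.pi,90)
def circ(c,r,z): return np.stack([c[0]+r*np.cos(t),c[1]+r*np.sin(t),0*t+z],1)
def held(T,rad,h,off=.0163):  # pan frame from tool pose
    Rp=np.stack([T[:3,0],-T[:3,1],-T[:3,2]],1); return Rp,T[:3,3]-off*T[:3,2]-Rp@np.array([rad,0,h])
def draw(im,n,sets):
    for w,c in sets: cv2.polylines(im,[np.round(proj(n,w)*8).astype(int)],True,c,1,cv2.LINE_AA,3)
E
python3 - <<'E'
from ov import *
T=toolT();o=get_obs();print(T,o['ft_force'],o['grip_width'])
Rp,m=held(T,.0853,.0367); print('mid pan mid',m,'axis',Rp[:,2])
L=(.537,-.1972); S=[(circ(L,.046,.046),(0,255,0)),(circ(L,.043,0),(0,255,0)),
 (m+circ((0,0),.038,.026)@Rp.T,(255,0,255)),(m+circ((0,0),.035,-.026)@Rp.T,(255,0,255))]
out=[]
for n,(x,y) in (('scene',(285,150)),('top',(320,180))):
    im=cv2.cvtColor(camera(n),cv2.COLOR_RGB2BGR); cv2.imwrite(f'pics/{n}7.png',im)
    c=im.copy(); draw(c,n,S); out.append(np.vstack([cv2.resize(k[y:y+100,x:x+120],(360,300),interpolation=2) for k in (im,c)]))
cv2.imwrite('pics/m7.png',np.hstack(out))
E
```

```text
[[-0.3364  0.9417 -0.0004  0.5073]
 [ 0.9417  0.3364  0.002  -0.1157]
 [ 0.002   0.0003 -1.      0.1238]
 [ 0.      0.      0.      1.    ]] [-0.0462 -0.7828 -1.3533] 0.015121436291067094
mid pan mid [ 0.536  -0.196   0.1032] axis [ 0.0004 -0.002   1.    ]
```

View pics/m7.png

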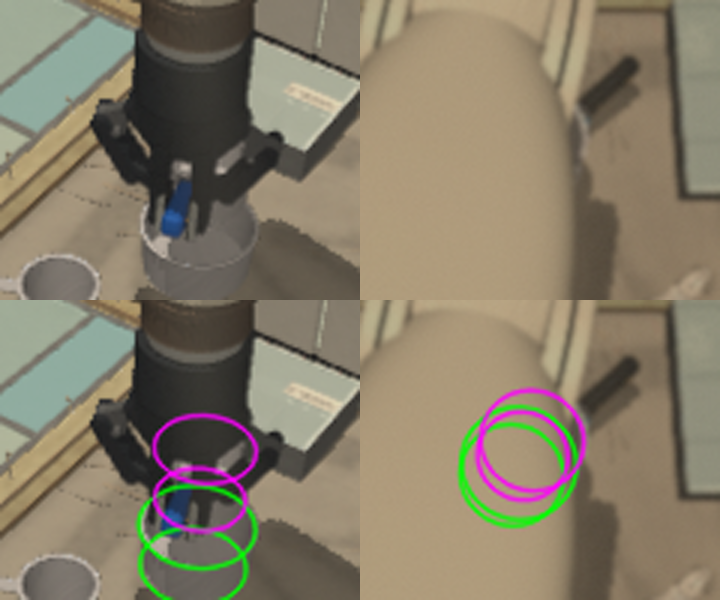

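The scene crop shows the large-pan rim matching the green model. The gripper and arm hide most of the held pan, with the blue tip at crop (175,210). I'll check the held pan's attitude through the wrist camera.

Run:
```python
from ov import *
T=toolT(); im=save('wrist','w8')
Rp,m=held(T,.0853,.0367)
ax=Rp@[np.cos(.2618),0,np.sin(.2618)]; up=Rp@[-np.sin(.2618),0,np.cos(.2618)]; g=m+Rp@[.0853,0,.0367]
box=np.array([g+a*.03*ax+b*.008*Rp[:,1]+c*.009*up for a in(-1,1) for b in (-1,1) for c in (-1,1)])
for n,f in (('wrist',im),('scene',cv2.imread('pics/scene7.png')[:,:,::-1])):
    h=cv2.cvtColor(np.ascontiguousarray(f),cv2.COLOR_RGB2HSV); k=(abs(h[...,0].astype(int)-112)<12)&(h[...,1]>150)&(h[...,2]>50)
    nn,l,s,c=cv2.connectedComponentsWithStats(k.astype(np.uint8)); i=1+np.argmax(s[1:,4]); print(n,s[i]); p=proj(n,box,T); print('pred',p.min(0),p.max(0))
v=im[:,:,::-1].copy()
for r,z,c in ((.038,.026,(255,0,255)),(.035,-.026,(255,0,255))):
    cv2.polylines(v,[np.round(proj('wrist',m+circ((0,0),r,z)@Rp.T,T)*8).astype(int)],True,c,1,cv2.LINE_AA,3)
for r,z in ((.046,.046),): cv2.polylines(v,[np.round(proj('wrist',circ((.537,-.1972),r,z),T)*8).astype(int)],True,(0,255,0),1,cv2.LINE_AA,3)
cv2.imwrite('pics/m8.png',np.hstack([im[230:,160:480,::-1],v[230:,160:480]]))
```

```text
wrist [ 298  273   47  131 5308]
pred [294.7212 260.9396] [343.6922 402.0244]
scene [339 216   7  12  65]
pred [336.3462 209.1674] [350.7747 231.3159]
```

View pics/m8.png

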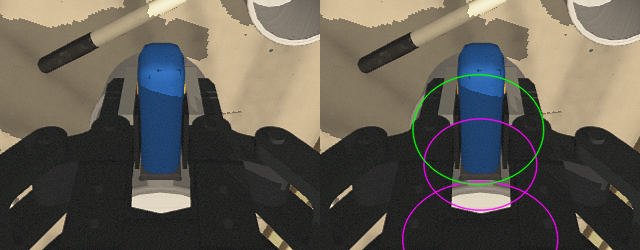

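The wrist view shows the held pan's rim front at crop y≈183, matching the model. The grey arc at y≈50 should be the large pan's foot. Lowering in stages.

Run:
```python
from ov import *
T=toolT()
for r,z in ((.046,.046),(.043,0)):
    p=proj('wrist',circ((.537,-.1972),r,z),T); print(z,p.min(0)-[160,230],p.max(0)-[160,230])
plan([((.508,-.117,.075),down(110),17)],grip=2)
```

```text
0.046 [91.6193 72.8148] [221.9417 182.1994]
0 [104.641   47.4067] [209.3865 138.5055]
-- [[0.1, -0.6, 12.9, 0.1, 0.0, -0.1, 2], [0.1, -0.6, 12.9, 0.1, 0.0, -0.1, 2], [0.1, -0.5, 13.0, 0.1, 0.0, -0.1, 2], [0.0, -0.5, 12.9, 0.1, 0.0, -0.1, 2]]
```

Emit:
jog_arm([
  [[0,0,12,0,0,0,2],[0,0,12,0,0,0,2],[0,0,12,0,0,0,2],[0,0,5,0,0,0,2]],
])

```text
clock: 15.2
eef_pos: [0.5138, -0.1168, 0.0861]
tool_rot: [0.576, 0.818, 0.003, 0.006]
ft_force: [-0.6, 0.5, -1.5]
grip_width: 0.015
```

Run:
```python
from ov import *
T=toolT();o=get_obs();print(T,o['ft_force']); print(held(T,.0853,.0367)[1])
```

```text
[[-0.3372  0.9413  0.0135  0.5138]
 [ 0.9414  0.3372 -0.0011 -0.1168]
 [-0.0056  0.0123 -0.9999  0.0861]
 [ 0.      0.      0.      1.    ]] [-0.6048  0.4891 -1.5306]
[ 0.5428 -0.1971  0.0662]
```

Run:
```python
from h import *
plan([((.5082,-.1171,.080),down(110),7)],grip=2)
```

```text
-- [[0.8, -2.7, 3.0, 0.4, 0.2, -0.1, 2], [0.8, -2.7, 3.1, 0.4, 0.2, -0.1, 2]]
```

Emit:
jog_arm([
  [[2,-5,4,0.7,0.3,0,2],[0,-1,4,0,0,0,2]],
])

```text
clock: 15.4
eef_pos: [0.5069, -0.1168, 0.0769]
tool_rot: [0.576, 0.818, -0.001, -0.001]
ft_force: [0.1, -0.4, -1.4]
grip_width: 0.015
```

Run:
```python
from ov import *
T=toolT();o=get_obs();print(T,o['ft_force']); print(held(T,.0853,.0367)[1])
plan([((.5082,-.1171,.060),down(110),7)],grip=2)
```

```text
[[-0.3373  0.9414 -0.0017  0.5069]
 [ 0.9414  0.3373 -0.0001 -0.1168]
 [ 0.0005 -0.0016 -1.      0.0769]
 [ 0.      0.      0.      1.    ]] [ 0.1112 -0.3883 -1.3802]
[ 0.5356 -0.1971  0.0565]
-- [[-0.2, 0.4, 5.6, 0.0, 0.0, -0.1, 2], [-0.3, 0.4, 5.7, 0.0, 0.0, -0.1, 2], [-0.2, 0.4, 5.6, 0.0, 0.0, -0.1, 2]]
```

Emit:
jog_arm([
  [[0,-1,6,0.1,0,0,2],[0,-1,6,0.1,0,0,2],[0,0,5,0.1,0,0,2]],
])

```text
clock: 15.7
eef_pos: [0.5052, -0.1179, 0.0592]
tool_rot: [0.576, 0.818, -0.003, -0.002]
ft_force: [0.3, -0.8, -1.7]
grip_width: 0.0147
```

Run:
```python
from ov import *
T=toolT();o=get_obs();print(T,o['ft_force']); print(held(T,.0853,.0367)[1])
plan([((.5082,-.1171,.052),down(110),4)],grip=2)
```

```text
[[-0.337   0.9415 -0.0056  0.5052]
 [ 0.9415  0.337  -0.0023 -0.1179]
 [-0.0003 -0.0061 -1.      0.0592]
 [ 0.      0.      0.      1.    ]] [ 0.3214 -0.7788 -1.6769]
[ 0.5338 -0.1982  0.0388]
-- [[-0.2, 1.6, 3.6, -0.2, 0.0, -0.2, 2], [-0.1, 1.5, 3.6, -0.2, 0.0, -0.2, 2]]
```

Bottom is ~10 mm above the large pan's floor. Descending slowly until contact.

Emit:
jog_arm([
  [[0,1.5,3,-0.2,0,0,2],[0,1.5,3,-0.2,0,0,2],[0,0,2,0,0,0,2]],
])

```text
clock: 16.0
eef_pos: [0.5082, -0.1168, 0.0501]
tool_rot: [0.576, 0.818, 0.0, 0.0]
ft_force: [-0.4, -0.4, -1.5]
grip_width: 0.0154
```

Emit:
jog_arm([
  [[0,0,1.5,0,0,0,2],[0,0,1,0,0,0,2]],
])

```text
clock: 16.2
eef_pos: [0.5084, -0.1168, 0.0474]
tool_rot: [0.576, 0.818, 0.001, 0.001]
ft_force: [-0.1, 0.7, -2.0]
grip_width: 0.0151
```

Run:
```python
from ov import *
T=toolT();o=get_obs();print(T,o['ft_force'],o['ft_torque']); print(held(T,.0853,.0367)[1])
```

```text
[[-0.337   0.9415  0.0014  0.5084]
 [ 0.9415  0.337   0.0003 -0.1168]
 [-0.0002  0.0014 -1.      0.0474]
 [ 0.      0.      0.      1.    ]] [-0.1334  0.7315 -1.9747] [ 0.1089  0.065  -0.0245]
[ 0.5371 -0.1971  0.027 ]
```

Emit:
jog_arm([
  [[0,0,1,0,0,0,2],[0,0,1,0,0,0,2]],
])

```text
clock: 16.4
eef_pos: [0.5084, -0.1164, 0.0459]
tool_rot: [0.576, 0.818, 0.001, 0.0]
ft_force: [-3.2, 2.5, 6.1]
grip_width: 0.0151
```

Emit:
jog_arm([
  [[0,0,1,0,0,0,2],[0,0,1,0,0,0,2]],
])

```text
clock: 16.6
eef_pos: [0.5084, -0.1164, 0.0458]
tool_rot: [0.576, 0.818, 0.001, 0.001]
ft_force: [-3.3, 2.0, 7.3]
grip_width: 0.0152
```

Emit:
jog_arm([
  [[0,0,-0.5,0,0,0,36],[0,0,0,0,0,0,36],[0,0,0,0,0,0,36],[0,0,-10,0,0,0,36],[0,0,-25,0,0,0,36]],
])

```text
clock: 17.1
eef_pos: [0.5068, -0.1164, 0.0804]
tool_rot: [0.576, 0.818, -0.0, -0.001]
ft_force: [0.8, -0.1, -0.6]
grip_width: 0.0358
```

Emit:
jog_arm([
  [[0,0,-40,0,0,0,45],[0,0,-40,0,0,0,45],[0,0,-40,0,0,0,45],[14,0,-20,0,0,0,45],[14,0,0,0,0,0,45]],
])

```text
clock: 17.6
eef_pos: [0.499, -0.091, 0.2314]
tool_rot: [0.577, 0.817, 0.001, 0.003]
ft_force: [0.6, -0.1, 0.6]
grip_width: 0.0451
```

```bash
cat > see.py <<'E'
from ov import *
def blob(im,kind):
    h=cv2.cvtColor(im,cv2.COLOR_RGB2HSV).astype(int)
    k=((h[...,0]<8)|(h[...,0]>172)) if kind=='red' else abs(h[...,0]-112)<12
    k&=(h[...,1]>150)&(h[...,2]>50); n,l,s,c=cv2.connectedComponentsWithStats(k.astype(np.uint8)); i=1+np.argmax(s[1:,4]); return s[i],c[i],cv2.minAreaRect(np.argwhere(l==i)[:,::-1].astype(np.float32))
E
python3 - <<'E'
from see import *
T=toolT(); print(repr(T)); im=save('wrist','w9')
print('blue',blob(im,'blue')); print('red',blob(im,'red'))
v=im[:,:,::-1].copy(); L=(.537,-.1972); M=(.537,-.197)
for c,r,z,col in ((L,.046,.046,(0,255,0)),(M,.038,.055,(255,0,255)),((.5805,-.0685),.03,.058,(0,255,255))):
    cv2.polylines(v,[np.round(proj('wrist',circ(c,r,z),T)*8).astype(int)],True,col,1,cv2.LINE_AA,3)
cv2.imwrite('pics/m9.png',v)
E
```

```text
array([[-0.3344,  0.9424,  0.0055,  0.499 ],
       [ 0.9424,  0.3344, -0.0016, -0.091 ],
       [-0.0033,  0.0046, -1.    ,  0.2314],
       [ 0.    ,  0.    ,  0.    ,  1.    ]])
blue (array([ 311,  211,   19,   62, 1055], dtype=int32), array([320.2199, 241.0758]), ((320.0, 241.5), (61.0, 18.0), 90.0))
red (array([ 474,  175,   79,   36, 1561], dtype=int32), array([513.7175, 192.6131]), ((513.86474609375, 192.54965209960938), (21.602367401123047, 77.160400390625), 76.18497467041016))
```

View pics/m9.png

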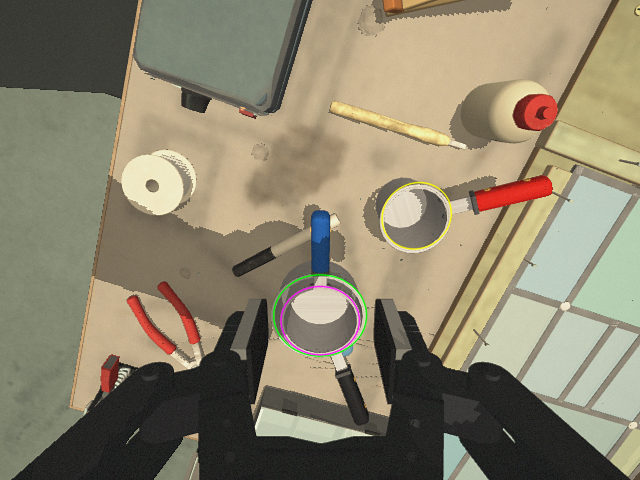

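The wrist view shows the middle pan's rim (magenta) concentric within the large pan (green), blue handle straight at (320,241). The small pan matches its model (yellow) with red grip centre at (514,193). Next I'll pick up the small pan again.

Run:
```python
from h import *
T=toolT(); print(T[:3,3],onz('wrist',(513.8,192.6),.074,T))
plan([((.6415,-.0222,.17),down(38.5),40)],wmax=8)
```

```text
[ 0.4977 -0.089   0.2301] [ 0.6387 -0.0184  0.074 ]
[[1.6, 17.5, 6.7, 0.0, 0.0, 7.9, 85], [4.0, 17.1, 6.7, 0.0, 0.0, 7.9, 85], [6.3, 16.4, 6.7, 0.0, 0.0, 7.9, 85], [8.5, 15.4, 6.7, 0.0, 0.0, 7.9, 85], [10.6, 14.1, 6.8, 0.0, 0.0, 7.9, 85]]
-- [[12.4, 12.5, 6.7, 0.0, 0.0, 7.9, 85], [14.0, 10.7, 6.8, 0.0, 0.0, 7.9, 85], [15.4, 8.6, 6.7, 0.0, 0.0, 7.9, 85], [16.4, 6.4, 6.8, 0.0, 0.0, 7.9, 85]]
```

Emit:
jog_arm([
  [[2,17,5,0,0,8,45],[4,17,5,0,0,8,45],[6,16,5,0,0,8,45],[9,15,6,0,0,8,45],[11,14,6,0,0,8,45]],
])

```text
clock: 18.15
eef_pos: [0.5733, -0.0499, 0.1971]
tool_rot: [0.828, 0.56, -0.003, -0.002]
ft_force: [-0.9, -0.5, 0.5]
grip_width: 0.0452
```

Emit:
jog_arm([
  [[12,12,7,0,0,8,45],[14,11,7,0,0,8,45],[15,9,7,0,0,8,45],[16,6,7,0,0,8,45],[0,0,0,0,0,0,45]],
])

```text
clock: 18.65
eef_pos: [0.6347, -0.0206, 0.1544]
tool_rot: [0.954, 0.3, -0.012, -0.004]
ft_force: [0.0, -0.7, -0.5]
grip_width: 0.0448
```

Run:
```python
from see import *
T=toolT(); print(T); im=save('wrist','w10'); b=blob(im,'red'); print(b, onz('wrist',b[1],.074,T))
plan([((.6415,-.0222,.11),down(38.5),20)],wmax=8)
```

```text
[[ 0.8194  0.5727 -0.025   0.6347]
 [ 0.5728 -0.8197 -0.0003 -0.0206]
 [-0.0207 -0.0141 -0.9997  0.1544]
 [ 0.      0.      0.      1.    ]]
(array([ 316,  194,   30,   85, 2065], dtype=int32), array([330.9646, 235.1492]), ((330.5980529785156, 235.86326599121094), (84.40948486328125, 26.226856231689453), 86.98721313476562)) [ 0.6437 -0.0205  0.074 ]
-- [[2.2, 2.0, 14.8, -0.3, 0.4, -1.1, 85], [2.1, 2.0, 14.9, -0.3, 0.4, -1.1, 85], [2.0, 2.0, 14.9, -0.3, 0.4, -1.1, 85]]
```

Emit:
jog_arm([
  [[2,2,15,-0.3,0.4,-1.1,45],[2,2,15,-0.3,0.4,-1.1,45],[2,2,15,-0.3,0.4,-1.1,45],[0,0,10,0,0,0,45]],
])

```text
clock: 19.1
eef_pos: [0.6382, -0.0234, 0.0976]
tool_rot: [0.943, 0.334, -0.001, 0.001]
ft_force: [-0.2, -0.3, -0.1]
grip_width: 0.0452
```

Run:
```python
from see import *
T=toolT(); print(T)
plan([((.6415,-.0222,.045),down(38.5),14)],wmax=8)
```

```text
[[ 0.777   0.6296 -0.0018  0.6382]
 [ 0.6296 -0.777  -0.0017 -0.0234]
 [-0.0025  0.0002 -1.      0.0976]
 [ 0.      0.      0.      1.    ]]
-- [[0.9, 0.3, 13.1, 0.0, 0.0, 0.1, 85], [0.8, 0.3, 13.2, 0.0, 0.0, 0.1, 85], [0.9, 0.3, 13.1, 0.0, 0.0, 0.1, 85], [0.8, 0.2, 13.2, 0.0, 0.0, 0.1, 85]]
```

Emit:
jog_arm([
  [[1,0,13,0,0,0,40],[1,0,13,0,0,0,40],[1,0,13,0,0,0,40],[0,0,10,0,0,0,40]],
])

```text
clock: 19.5
eef_pos: [0.6391, -0.0221, 0.0455]
tool_rot: [0.942, 0.334, -0.002, 0.0]
ft_force: [-0.3, 0.2, 0.1]
grip_width: 0.0401
```

Run:
```python
from see import *
T=toolT(); print(T,get_obs()['joint_vel'])
plan([((.6415,-.0222,.043),down(38.5),14)],wmax=8)
```

```text
[[ 0.7763  0.6304 -0.0028  0.6391]
 [ 0.6304 -0.7763 -0.002  -0.0221]
 [-0.0035 -0.0002 -1.      0.0455]
 [ 0.      0.      0.      1.    ]] [-0.002   0.0975 -0.1198 -0.2236 -0.0034 -0.0018]
-- [[1.8, 1.6, 2.5, 0.0, 0.2, 0.6, 85]]
```

Emit:
jog_arm([
  [[2,1.5,-1,0,0.1,0.5,25],[0,0,0,0,0,0,5],[0,0,0,0,0,0,2],[0,0,0,0,0,0,2],[0,0,0,0,0,0,2]],
])

```text
clock: 20.0
eef_pos: [0.6417, -0.0219, 0.0454]
tool_rot: [0.944, 0.33, -0.001, -0.0]
ft_force: [-0.2, 0.7, -1.4]
grip_width: 0.0154
```

Run:
```python
from see import *
o=get_obs(); T=toolT(); print(T,o['ft_force'],o['grip_width'])
plan([((T[0,3],T[1,3],.17),down(38.5),22)],grip=2)
```

```text
[[ 0.782   0.6233 -0.0026  0.6417]
 [ 0.6233 -0.782  -0.0006 -0.0219]
 [-0.0024 -0.0011 -1.      0.0454]
 [ 0.      0.      0.      1.    ]] [-0.1875  0.6972 -1.4243] 0.015390111201790995
[[-0.1, 0.0, -20.8, 0.0, 0.0, 0.0, 2], [0.0, 0.0, -20.8, 0.0, 0.0, 0.0, 2], [-0.1, 0.0, -20.7, 0.0, 0.0, 0.0, 2], [0.0, 0.0, -20.8, 0.0, 0.0, 0.0, 2], [-0.1, -0.1, -20.7, 0.0, 0.0, 0.0, 2]]
-- [[0.0, 0.0, -20.8, 0.0, 0.0, 0.0, 2]]
```

Emit:
jog_arm([
  [[0,0,-12,0,0,0,2],[0,0,-21,0,0,0,2],[0,0,-22,0,0,0,2],[0,0,-22,0,0,0,2],[0,0,-22,0,0,0,2]],
])

```text
clock: 20.5
eef_pos: [0.6392, -0.0215, 0.1468]
tool_rot: [0.944, 0.33, -0.005, -0.002]
ft_force: [0.4, -0.6, -1.8]
grip_width: 0.0149
```

Run:
```python
from see import *
o=get_obs(); T=toolT(); print(T,o['ft_force'],o['grip_width'])
plan([((.5975,-.149,.15),down(38.5),28)],grip=2)
```

```text
[[ 0.7819  0.6233 -0.0101  0.6392]
 [ 0.6233 -0.782   0.0001 -0.0215]
 [-0.0079 -0.0064 -0.9999  0.1468]
 [ 0.      0.      0.      1.    ]] [ 0.3986 -0.6476 -1.7644] 0.014893704861299357
[[-22.4, 14.7, -0.5, -0.1, 0.1, 0.0, 2], [-22.4, 14.7, -0.6, -0.1, 0.1, 0.0, 2], [-22.4, 14.8, -0.6, -0.1, 0.1, 0.0, 2], [-22.4, 14.7, -0.6, -0.1, 0.1, 0.0, 2], [-22.4, 14.8, -0.6, -0.1, 0.1, 0.0, 2]]
--
```

Emit:
jog_arm([
  [[-22,15,-1,-0.1,0.1,0,2],[-22,15,-1,-0.1,0.1,0,2],[-22,15,-1,-0.1,0.1,0,2],[-22,15,0,-0.1,0.1,0,2],[-20,12,0,0,0,0,2]],
])

```text
clock: 21.0
eef_pos: [0.6044, -0.1453, 0.1621]
tool_rot: [0.943, 0.334, 0.008, 0.004]
ft_force: [-0.0, -0.6, -1.3]
grip_width: 0.0155
```

Emit:
jog_arm([
  [[0,0,0,0,0,0,2]],
])

```text
clock: 21.1
eef_pos: [0.6035, -0.1482, 0.1635]
tool_rot: [0.943, 0.332, 0.008, 0.005]
ft_force: [-0.4, 0.2, -0.9]
grip_width: 0.0153
```

Run:
```python
from see import *
o=get_obs(); T=toolT(); print(T,o['ft_force'],o['grip_width'])
plan([((.5975,-.149,.11),down(38.5),16)],grip=2)
```

```text
[[ 0.7793  0.6263  0.019   0.6035]
 [ 0.6265 -0.7794 -0.003  -0.1482]
 [ 0.0129  0.0142 -0.9998  0.1635]
 [ 0.      0.      0.      1.    ]] [-0.388   0.2191 -0.8717] 0.015308036851123492
-- [[-1.5, -1.0, 13.3, 0.2, -0.2, 0.1, 2], [-1.4, -0.9, 13.4, 0.2, -0.2, 0.1, 2], [-1.4, -0.9, 13.4, 0.2, -0.2, 0.1, 2], [-1.3, -0.9, 13.3, 0.2, -0.2, 0.1, 2]]
```

Emit:
jog_arm([
  [[-2,-1,13,0.3,-0.3,0,2],[-2,-1,13,0.3,-0.3,0,2],[-1,-1,13,0.3,-0.3,0,2],[-1,-1,10,0.1,-0.1,0,2]],
])

```text
clock: 21.5
eef_pos: [0.598, -0.1477, 0.1137]
tool_rot: [0.943, 0.333, -0.001, -0.0]
ft_force: [0.0, -0.1, -0.7]
grip_width: 0.0154
```

Run:
```python
from see import *
o=get_obs(); T=toolT(); print(T,o['ft_force'],o['grip_width'])
plan([((.5975,-.149,.085),down(38.5),12)],grip=2)
```

```text
[[ 0.7787  0.6274 -0.0026  0.598 ]
 [ 0.6274 -0.7787  0.     -0.1477]
 [-0.002  -0.0016 -1.      0.1137]
 [ 0.      0.      0.      1.    ]] [ 0.0491 -0.0812 -0.6967] 0.015436446052257156
-- [[-0.4, 0.3, 9.6, 0.0, 0.0, 0.1, 2], [-0.4, 0.2, 9.5, 0.0, 0.0, 0.1, 2], [-0.4, 0.3, 9.6, 0.0, 0.0, 0.1, 2]]
```

Emit:
jog_arm([
  [[0,0,9,0,0,0,2],[0,0,9,0,0,0,2],[0,0,5,0,0,0,2]],
])

```text
clock: 21.8
eef_pos: [0.5965, -0.1455, 0.0855]
tool_rot: [0.943, 0.334, -0.004, -0.002]
ft_force: [0.4, -0.6, -0.9]
grip_width: 0.0156
```

Run:
```python
from see import *
o=get_obs(); T=toolT(); print(T,o['ft_force'],o['grip_width'], 'ctr',held(T,.0773,.0397)[1])
plan([((.5975,-.149,.065),down(38.5),8)],grip=2)
```

```text
[[ 0.777   0.6294 -0.0081  0.5965]
 [ 0.6295 -0.777   0.0016 -0.1455]
 [-0.0053 -0.0063 -1.      0.0855]
 [ 0.      0.      0.      1.    ]] [ 0.3867 -0.6136 -0.9204] 0.015608875183718906 ctr [ 0.5362 -0.1941  0.0625]
-- [[-0.4, 1.2, 6.8, -0.1, 0.1, 0.2, 2], [-0.5, 1.1, 6.8, -0.1, 0.1, 0.2, 2], [-0.4, 1.1, 6.9, -0.1, 0.1, 0.2, 2]]
```

Emit:
jog_arm([
  [[-1,2.5,7,-0.1,0.2,0.3,2],[-0.5,2,7,-0.1,0.2,0.2,2],[0,0,5,0,0,0,2]],
])

```text
clock: 22.1
eef_pos: [0.5986, -0.1501, 0.0648]
tool_rot: [0.944, 0.33, 0.001, -0.001]
ft_force: [-0.1, -1.0, -2.2]
grip_width: 0.0151
```

Run:
```python
from see import *
o=get_obs(); T=toolT(); print(T,o['ft_force'],o['grip_width'], 'ctr',held(T,.0773,.0397)[1])
plan([((.5975,-.149,.054),down(38.5),8)],grip=2)
```

```text
[[ 0.7827  0.6225  0.0006  0.5986]
 [ 0.6225 -0.7827  0.0031 -0.1501]
 [ 0.0024 -0.0021 -1.      0.0648]
 [ 0.      0.      0.      1.    ]] [-0.0539 -0.9571 -2.2138] 0.015141682627001947 ctr [ 0.5381 -0.1981  0.0412]
-- [[-0.1, -0.7, 5.4, -0.1, -0.1, 0.0, 2], [-0.1, -0.8, 5.4, -0.1, -0.1, 0.0, 2]]
```

Well centred, bottom ~13 mm above the floor. Final slow descent.

Emit:
jog_arm([
  [[0,-0.5,4,0,0,0,2],[0,-0.5,4,0,0,0,2],[0,0,2,0,0,0,2]],
])

```text
clock: 22.4
eef_pos: [0.5979, -0.1496, 0.0539]
tool_rot: [0.944, 0.329, 0.001, -0.001]
ft_force: [-0.6, -0.3, -2.1]
grip_width: 0.0156
```

Emit:
jog_arm([
  [[0,0,1,0,0,0,2],[0,0,1,0,0,0,2]],
])

```text
clock: 22.6
eef_pos: [0.5981, -0.1496, 0.052]
tool_rot: [0.944, 0.329, 0.001, -0.001]
ft_force: [-0.1, 0.1, -2.4]
grip_width: 0.0159
```

Emit:
jog_arm([
  [[0,0,1,0,0,0,2],[0,0,0.5,0,0,0,2]],
])

```text
clock: 22.8
eef_pos: [0.5985, -0.1495, 0.0511]
tool_rot: [0.944, 0.329, 0.002, -0.001]
ft_force: [-0.8, 0.5, 0.8]
grip_width: 0.0155
```

Emit:
jog_arm([
  [[0,0,1,0,0,0,2],[0,0,0.5,0,0,0,2]],
])

```text
clock: 23.0
eef_pos: [0.5987, -0.1494, 0.0507]
tool_rot: [0.944, 0.329, 0.002, -0.001]
ft_force: [-1.7, -0.3, 2.1]
grip_width: 0.0154
```

Contact came at z ≈ 0.051, as predicted. Releasing and lifting clear.

Emit:
jog_arm([
  [[0,0,0,0,0,0,36],[0,0,0,0,0,0,36],[0,0,0,0,0,0,36],[0,0,-10,0,0,0,36],[0,0,-25,0,0,0,36]],
])

```text
clock: 23.5
eef_pos: [0.5963, -0.1492, 0.0831]
tool_rot: [0.944, 0.329, -0.001, -0.002]
ft_force: [-0.6, 0.4, -0.3]
grip_width: 0.0359
```

Emit:
jog_arm([
  [[0,0,-40,0,0,0,45],[0,0,-40,0,0,0,45],[0,0,-40,0,0,0,45],[14,0,-20,0,0,0,45],[0,0,0,0,0,0,45]],
])

```text
clock: 24.0
eef_pos: [0.6087, -0.1417, 0.2349]
tool_rot: [0.944, 0.329, 0.002, -0.0]
ft_force: [1.1, -1.0, 0.8]
grip_width: 0.0451
```

Run:
```python
from see import *
T=toolT(); im=save('wrist','w11'); 
for k,z in (('blue',.072),('red',.084)): b=blob(im,k); print(k,b[0],b[1],onz('wrist',b[1],z,T))
v=im[:,:,::-1].copy(); L=(.537,-.1972)
for c,r,z,col in ((L,.046,.046,(0,255,0)),((.537,-.197),.038,.055,(255,0,255)),((.538,-.197),.03,.064,(0,255,255))):
    cv2.polylines(v,[np.round(proj('wrist',circ(c,r,z),T)*8).astype(int)],True,col,1,cv2.LINE_AA,3)
cv2.imwrite('pics/m11.png',np.hstack([cv2.resize(k[130:330,200:440],(400,333)) for k in (im[:,:,::-1],v)]))
```

```text
blue [ 196  266   65   29 1182] [227.9966 280.0787] [ 0.5102 -0.1145  0.072 ]
red [ 108   35   44   41 1386] [129.3066  55.5758] [0.6184 0.0386 0.084 ]
```

View pics/m11.png

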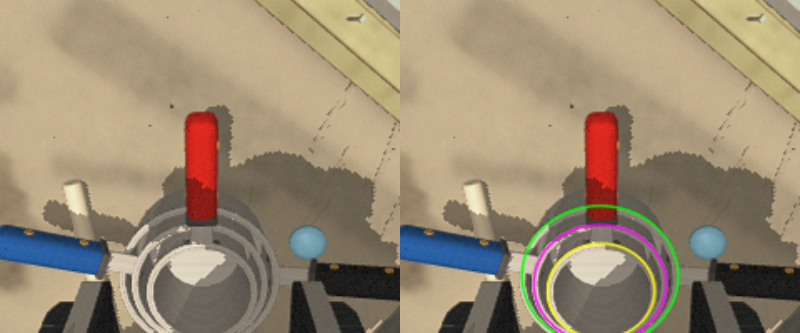

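Run:
```python
from h import *
print(get_obs()['joint_vel'],job_done(),get_obs()['clock'])
```

```text
the job is handed in; nothing more can be done
the job is handed in; nothing more can be done
```

The pans are nested and the job is handed in, at about 24 s of the 72 s allowed. I took the small pan out of the large one and set it aside on the bench. Then I lifted the middle pan off the stand into the large pan, and put the small pan in the middle one. I lowered each pan until it touched before letting go.

- **Seating:** The last wrist picture shows the three rims concentric, matching their expected positions for flat nesting. The small pan touched down at the height predicted for sitting flat. The middle pan touched about 3 mm lower than predicted, and the rim check on it afterwards was good.
- **Handles:** They point at about −47° (black), 38° (red) and 110° (blue), which puts the ends well over 60 mm apart by calculation.
- **Large pan and bystanders:** The large pan matches the position I measured at the start. The things around it in the last pictures looked untouched, though I did not re-measure them.
- **Forces:** The wrist force never read above about 8 N in what the moves reported.
- **Disagreements:** The top camera placed the large pan up to 7 mm from the wrist camera. I went with the wrist, and the fits bore it out. On the first grasp of the red handle the tool was too high, so I opened, lowered and gripped again before lifting.

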